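# Read the card readers' undersides and sort them

### The arm

A 6-joint arm with a two-finger parallel gripper is mounted at the origin on the work surface. World frame = base frame: x ahead of the robot, y to its left, z up, the work surface at z = 0. Lengths are in mm, angles in rad, forces in N, time in s.
With the tool pointing down it reaches from about 350 to 775 mm from the base axis. Payload 7.3 kg.
Tool frame: the origin (TCP) lies at the very end of the fingers, on their centre line; the grasp point (between the pads) lies 19 mm behind it; x points along the fingers, y is the direction in which the jaws open and shut, and the axes are right-handed (so a half turn about x gives the same grasp; the last joint's range is limited). The gripper opens to 92 mm and grips with 3 to 60 N. Pads are 19 mm wide; open, the fingers measure 130 mm over their backs; the gripper's body (75 mm by 190 mm) begins 47 mm behind the grasp point.
Start: joints at [-1.489, 0.342, 1.524, -0, 1.275, -0.146], TCP at [118.585, -511.451, 226.741] pointing down, gripper open.
Joint ranges: [-2.53, 2.53], [-0.77, 2.02], [0.04, 2.7], [-1, 4.14], [0.28, 2.66], [-3.11, 3.11]. Speed limits (rad/s): [2.57, 2.57, 3.14, 3.14, 3.14, 3.14].

### API

Orientations are given as [roll, pitch, yaw] about the fixed x, y, z axes, in that order (R = Rz(yaw) Ry(pitch) Rx(roll)).
In Python, from plant import sensors, capture, bot gives the robot as it stands.
- The arm moves only by the shell command python3 -m crank 'ROWS' [OPENING]. ROWS is JSON, a list of rows, each an object of numbers: "dx", "dy", "dz": the shift along the tool's x, y, z in cm; "spin": the turn about the tool's x in rad. A call has 1 to 20 rows; each row is the pose to reach, as a shift and turn from the pose commanded when the call began, along the tool's axes at that moment; what a row does not reach only later rows make up. A row lasts 1/12 s, in which the tool goes at most 41.7 mm and 7.16 degrees, less where a joint would pass 70% of its speed; a pose out of reach is approached as far as the arm can. A call with a gripper value outside its range is refused whole. OPENING is the opening in per cent of the stroke, from 0 (shut) to 100 (fully open), set as the call begins (- or left out, the last holds). The fingers move at their own pace and stop on an object; the grip force is fixed at half the most. Time passes only in rows, so rows that repeat a pose let the fingers close. It gives the time, the measured TCP pose, the force and the opening at its end, in the units of the state.
- sensors.get_obs(): the state, without advancing time (a new reading comes with each control period).
- capture(name): name is "side" or "top"; returns a dict with "frame" (384x512x3 uint8, blue, green, red), "vfov" (degrees; the focal length in pixels is half the picture's height over the tangent of half this angle, whatever the lens; pixels are square), "cx", "cy" (the principal point, pixels), "k1" (the pictures are not rectified: a ray, as slopes to the right and down, at radius r is drawn at 1 + k1 r^2 times it, then the intrinsics apply), "view" (4x4, takes a point from world to camera coordinates). Camera axes: x right, y down, z forward; pixel columns grow to the right and rows downward; lengths in mm; the calibration is good to about 2 mm. A picture is of the moment at which its call begins. There is no depth.
- bot.close_job(): hands the job in, once; it reports no verdict.
The state is a dict: "time": time; "joint_positions": joint angles; "dq": joint speeds; "tau": joint torques, N m; "tool_pos": TCP position; "tcp_rot": TCP orientation; "contact_force": force on the tool from outside, world axes, zero at the start; "moment": the same for the moment, N m; "grip_width": finger opening in mm.
Only numpy, scipy, OpenCV 4.12 (cv2) and the standard library are available. Lean on these libraries where they do the work, as an engineer would, in place of code of your own. Each camera call takes 0.05 s, during which the arm holds its last target.

### The job

Three black card readers lie on the desk and look alike from above, but each has a coloured mark on its hidden underside. Turn each one over to read its mark, and leave it lying flat with the mark up: green-marked readers in the small open drawer with the green lining, yellow-marked ones in the white tray with the yellow lining. Leave the orange USB stick, the bronze coin drive and the glass tumbler where they are.

Things in the scene. Friction and masses are not known exactly. Their poses are not given: they have to be found in the camera images.
- reader_green_a: black card reader, a square block 42 x 42 x 26 mm thick, 40 to 85 g; all three look the same from above. It starts flat on the desk, top up; round 27 mm mark on its hidden underside: green. Origin at the centre of the underside (26 mm up once turned over); x, y square to its sides, z from underside to top. On a 42 x 26 mm side it stands stably, righting itself if let go within 25 degrees of upright
- reader_green_b: black card reader, a square block 42 x 42 x 26 mm thick, 40 to 85 g; all three look the same from above. It starts flat on the desk, top up; round 27 mm mark on its hidden underside: green. Origin at the centre of the underside (26 mm up once turned over); x, y square to its sides, z from underside to top. On a 42 x 26 mm side it stands stably, righting itself if let go within 25 degrees of upright
- reader_yellow: black card reader, a square block 42 x 42 x 26 mm thick, 40 to 85 g; all three look the same from above. It starts flat on the desk, top up; round 27 mm mark on its hidden underside: yellow. Origin at the centre of the underside (26 mm up once turned over); x, y square to its sides, z from underside to top. On a 42 x 26 mm side it stands stably, righting itself if let go within 25 degrees of upright
- drawer_in (a point): centre of the inner floor of the small oak drawer with green lining, pulled out towards the robot; holds two readers side by side along y. Floor 8 mm above the desk, inside 120 (x) x 184 mm (y), walls 5 mm thick, tops 19 mm above the floor; front 8 mm thick, 20 mm above the floor, knob 10 mm out. x points from the front into the housing, z up. It slides along x against about 8 N
- housing: low dark wooden housing, fixed, from which the drawer is pulled out along -x; 224 mm wide (y), 36 mm high, 150 mm deep, its front face 66 mm along +x from this origin, which lies on the desk under the open drawer, within 9 mm of its centre; it may cover the drawer's last 8 mm
- tray_in (a point): centre of the inner floor of the white plastic tray with yellow lining, fixed on the desk. The floor is 5 mm above the desk; inside 120 x 120 mm, walls 5 mm thick with tops 15 mm above the floor. x and y are square to the walls, z up; at most 0.1 rad from world axes
- usb_stick: orange plastic USB stick lying on the desk among the readers, 58 mm long (x, from -29 to +29 mm), 18 mm wide, 9 mm high, with a steel plug at its +x end; origin at the centre of its underside; not to be moved
- coin_drive: bronze coin-shaped drive lying on the desk among the readers, 32 mm across, 8 mm high; origin at the centre of its underside; not to be moved
- tumbler: frosted glass tumbler standing on the desk between drawer and tray, 68 mm across at the rim, 85 mm high, 250 g; origin at the centre of its foot; not to be moved or tipped

How it is judged (in metres and radians):
At the end, for the whole second after the job is handed in: both green-marked readers lie flat, mark up (within 0.24 rad), on the floor of the green-lined drawer, and the yellow-marked reader lies flat, mark up (within 0.24 rad), on the floor of the yellow-lined tray; all released and at rest (under 20 mm/s), none on top of another or on a wall (x of reader_green_a in the frame of drawer_in between -0.05 and 0.05 m and y of reader_green_a in the frame of drawer_in between -0.08 and 0.08 m and z of reader_green_a in the frame of drawer_in between 0.021 and 0.031 m and angle between each of reader_green_a, reader_green_b, reader_yellow's own z axis and vertical above 2.9 rad and linear speed of each of reader_green_a, reader_green_b, reader_yellow below 0.02 m/s and x of reader_green_b in the frame of drawer_in between -0.05 and 0.05 m and y of reader_green_b in the frame of drawer_in between -0.08 and 0.08 m and z of reader_green_b in the frame of drawer_in between 0.021 and 0.031 m and x of reader_yellow in the frame of tray_in between -0.05 and 0.05 m and y of reader_yellow in the frame of tray_in between -0.05 and 0.05 m and z of reader_yellow in the frame of tray_in between 0.021 and 0.031 m); the robot touches nothing.
It fails at once if the orange USB stick is moved more than 20 mm or tipped (distance of usb_stick from where it was at the start of the episode above 0.02 m or angle between usb_stick's own z axis and vertical above 0.35 rad).
It fails at once if the bronze coin drive is moved more than 20 mm or tipped (distance of coin_drive from where it was at the start of the episode above 0.02 m or angle between coin_drive's own z axis and vertical above 0.35 rad).
It fails at once if the tumbler is moved more than 20 mm or tipped (distance of tumbler from where it was at the start of the episode above 0.02 m or angle between tumbler's own z axis and vertical above 0.35 rad).
It also fails if it takes over 72 s, if anything falls off the work surface, if the arm or the gripper's body presses on something with over 40 N, if the wrist force passes 120 N, or if a joint passes its speed limit or range.

## Working session

There is one attempt and no reset: what is moved stays moved. The work goes in short steps, Python scripts to look and compute and a shell command to move; the robot and the scene stay as the last step left them, time stands still between calls to the robot, and variables do not carry over. Pictures are saved under pics/ and viewed, and the job is handed in when it is done.

```bash
ls; mkdir -p pics; python3 - <<'E'
from plant import sensors, capture, bot
import cv2
o=sensors.get_obs(); print(o)
for n in("top","side"):
    c=capture(n); cv2.imwrite(f"pics/{n}0.png",c["frame"]); print(n,{k:v for k,v in c.items() if k!="frame"})
E
```

```text
pics
{'time': 0.0, 'joint_positions': array([-1.48897842e+00,  3.42706762e-01,  1.52502961e+00, -2.32816263e-05,
        1.27542320e+00, -1.46000626e-01]), 'dq': array([-0.00115164, -0.00142645, -0.00030751,  0.00104273,  0.00117537,
       -0.00116431]), 'tau': array([-2.16379199e-04, -4.31241381e+01, -2.44218940e+01,  7.16595096e-02,
        5.59638196e-02, -1.44142487e-04]), 'tool_pos': array([ 118.55231151, -511.00601378,  226.04886805]), 'tcp_rot': array([-1.70258994,  1.56922925,  1.66682805]), 'contact_force': array([-0.34151854,  0.33029868,  0.01781907]), 'moment': array([ 0.06027879,  0.03279062, -0.00153333]), 'grip_width': 91.89362396524169}
top {'vfov': 46.916487683948844, 'cx': 259.2766991870981, 'cy': 198.84789820449558, 'k1': -0.14077841503793195, 'view': array([[ 2.47444170e-02, -9.99191990e-01,  3.16714455e-02,
        -2.85663900e+01],
       [-9.98445323e-01, -2.62839552e-02, -4.91537437e-02,
         5.81216787e+02],
       [ 4.99464778e-02, -3.04059259e-02, -9.98288951e-01,
         1.01137175e+03],
       [ 0.00000000e+00,  0.00000000e+00,  0.00000000e+00,
         1.00000000e+00]])}
side {'vfov': 45.841531406980984, 'cx': 263.10664210918236, 'cy': 188.49567628409966, 'k1': -0.0002950044616232215, 'view': array([[ 6.83192528e-01, -7.30136073e-01, -1.22181923e-02,
        -3.87973623e+02],
       [-5.37228022e-01, -4.91213852e-01, -6.85634746e-01,
         3.54152448e+02],
       [ 4.94604916e-01,  4.74984491e-01, -7.27843191e-01,
         5.82902983e+02],
       [ 0.00000000e+00,  0.00000000e+00,  0.00000000e+00,
         1.00000000e+00]])}
```

View pics/top0.png

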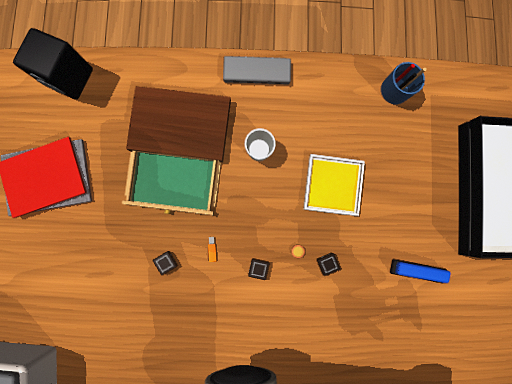

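View pics/side0.png

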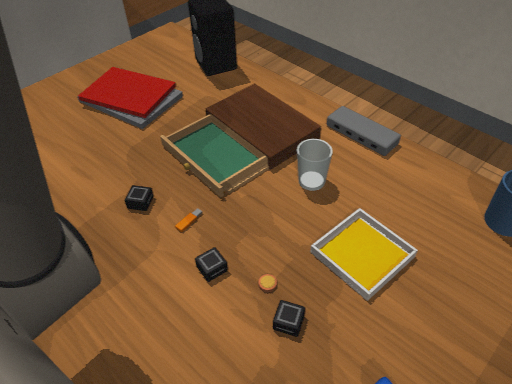

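```bash
cat > h.py <<'E'
import numpy as np, cv2
from plant import sensors, capture, bot
from scipy.spatial.transform import Rotation as R
def K(c):
    f=192/np.tan(np.radians(c["vfov"]/2)); return f
def ray(c,px):
    f=K(c); d=(np.asarray(px,float)-[c["cx"],c["cy"]])/f
    s=d.copy()
    for _ in range(20): s=d/(1+c["k1"]*(s@s))
    V=c["view"]; o=-V[:3,:3].T@V[:3,3]; return o,V[:3,:3].T@np.array([s[0],s[1],1.])
def onz(c,px,z):
    o,d=ray(c,px); return o+d*(z-o[2])/d[2]
def proj(c,p):
    V=c["view"]; q=V[:3,:3]@np.asarray(p,float)+V[:3,3]; s=q[:2]/q[2]; s=s*(1+c["k1"]*(s@s)); return s*K(c)+[c["cx"],c["cy"]]
def crop(name,fn,x0,y0,x1,y1,k):
    c=capture(name); im=c["frame"][y0:y1,x0:x1]; cv2.imwrite("pics/"+fn,cv2.resize(im,None,fx=k,fy=k,interpolation=cv2.INTER_CUBIC)); return c
def st():
    o=sensors.get_obs(); M=R.from_euler('xyz',o["tcp_rot"]).as_matrix()
    print("t %.2f tcp %s F %s w %.1f"%(o["time"],o["tool_pos"].round(1),o["contact_force"].round(1),o["grip_width"]),"toolx",M[:,0].round(3),"y",M[:,1].round(3),"z",M[:,2].round(3), "j",o["joint_positions"].round(2)); return o,M
def go(p,yd=None):
    """print row to bring tcp to world p with tool y along angle yd (deg)"""
    o,M=st(); d=M.T@(np.array(p)-o["tool_pos"]); 
    print("dx %.2f dy %.2f dz %.2f cm"%tuple(d/10),end=' ')
    if yd is not None:
        a=np.degrees(np.arctan2(M[1,1],M[0,1])); s=-(yd-a); s=(s+90)%180-90  # tool x down: spin + = cw from above
        print("spin %.3f (or %.3f)"%(np.radians(s),np.radians(s-np.sign(s)*180)))
E
python3 - <<'E'
from h import *
c=capture("top"); im=c["frame"]; st()
cv2.imwrite("pics/topz.png",cv2.resize(im[75:300,100:400],None,fx=2.6,fy=2.6,interpolation=cv2.INTER_CUBIC))
hsv=cv2.cvtColor(im,cv2.COLOR_BGR2HSV)
def cont(m,z,nm,amin=30):
    cs,_=cv2.findContours(m.astype(np.uint8)*255,cv2.RETR_EXTERNAL,cv2.CHAIN_APPROX_NONE)
    for q in cs:
        if cv2.contourArea(q)<amin: continue
        w=np.array([onz(c,p[0],z)[:2] for p in q]).astype(np.float32)
        r=cv2.minAreaRect(w); print(nm,cv2.boundingRect(q),"ctr",np.round(r[0],1),"size",np.round(r[1],1),"ang",round(r[2],1), "corners",np.round(cv2.boxPoints(r)).astype(int).tolist())
roi=np.zeros(im.shape[:2],bool); roi[235:290,140:350]=1
cont(roi&(hsv[...,2]<75),13,"reader")
H,S,V=[hsv[...,i].astype(int) for i in range(3)]
cont((H>50)&(H<90)&(S>80)&(V>60),8,"green",300)
cont((H>24)&(H<34)&(S>180)&(V>150),5,"yellow",300)
cont(roi&(H<20)&(S>225)&(V>190),9,"orange",20)
for nm,px,z in [("hous FL",(130,150),36),("hous FR",(222,162),36),("hous BR",(232,96),36),("tumb",(260,144),85)]: print(nm,onz(c,px,z).round(1))
E
```

```text
t 0.15 tcp [ 118.6 -511.1  226.2] F [-1.  -0.5  0.5] w 91.8 toolx [-0.     0.001 -1.   ] y [ 0.226 -0.974 -0.001] z [-0.974 -0.226 -0.   ] j [-1.49  0.34  1.52 -0.    1.28 -0.15]
reader (249, 258, 21, 22) ctr [419.9 -16.4] size [42.5 43.3] ang 79.2 corners [[395, -33], [437, -41], [445, 0], [403, 9]]
reader (317, 253, 25, 23) ctr [ 435.1 -179.2] size [44.9 47.1] ang 22.6 corners [[405, -166], [423, -210], [465, -192], [447, -149]]
reader (153, 251, 25, 24) ctr [429.4 198.6] size [43.6 50.3] ang 32.5 corners [[397, 208], [424, 166], [461, 189], [434, 232]]
green (134, 153, 79, 57) ctr [619.9 189.9] size [174.  114.4] ang 84.4 corners [[555, 109], [668, 98], [685, 271], [571, 282]]
yellow (309, 160, 48, 51) ctr [ 619.8 -187.2] size [104.1 109.5] ang 84.8 corners [[560, -234], [670, -244], [679, -140], [570, -130]]
orange (208, 244, 8, 18) ctr [454.6  93.8] size [39.4 16.2] ang 1.5 corners [[435, 101], [435, 85], [475, 86], [474, 102]]
hous FL [685.1 286.4  36. ]
hous FR [662.5  74.   36. ]
hous BR [817.   55.9  36. ]
tumb [697.9 -10.2  85. ]
```

View pics/topz.png

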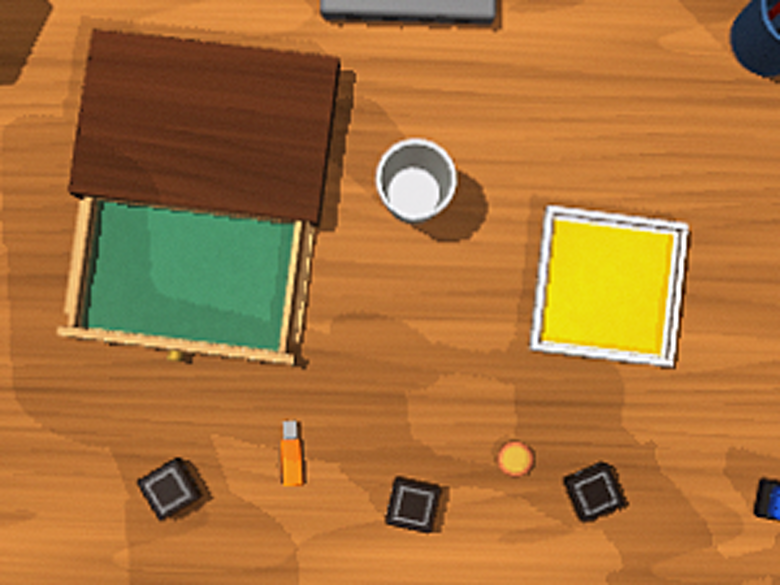

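```bash
python3 - <<'E'
from h import *
c=capture("top"); im=c["frame"]; hsv=cv2.cvtColor(im,cv2.COLOR_BGR2HSV); cs=capture("side")
S=hsv[...,1].astype(int);V=hsv[...,2].astype(int)
for (x,y) in [(260,268),(329,264),(165,262)]:
    sub=(slice(y-16,y+17),slice(x-16,x+17))
    m=((S[sub]<90)&(V[sub]>75)&(V[sub]<220)).astype(np.uint8)
    n,l,stt,ce=cv2.connectedComponentsWithStats(m,connectivity=8)
    i=1+np.argmax(stt[1:,4]); q=np.argwhere(l==i)[:,::-1]+[x-16,y-16]
    w=np.array([onz(c,p,26)[:2] for p in q]).astype(np.float32); r=cv2.minAreaRect(w)
    print("top",len(q),np.round(r[0],1),np.round(r[1],1),round(r[2],1))
S=cv2.cvtColor(cs["frame"],cv2.COLOR_BGR2HSV); Vs=S[...,2].astype(int);Ss=S[...,1].astype(int)
for (x,y) in [(210,259),(289,312),(139,193)]:
    sub=(slice(y-17,y+17),slice(x-17,x+17))
    m=((Ss[sub]<90)&(Vs[sub]>75)&(Vs[sub]<220)).astype(np.uint8)
    n,l,stt,ce=cv2.connectedComponentsWithStats(m,connectivity=8)
    i=1+np.argmax(stt[1:,4]); q=np.argwhere(l==i)[:,::-1]+[x-17,y-17]
    w=np.array([onz(cs,p,26)[:2] for p in q]).astype(np.float32); r=cv2.minAreaRect(w)
    print("side",len(q),np.round(r[0],1),np.round(r[1],1),round(r[2],1))
# housing front edge from the dark red top mask
H=hsv[...,0].astype(int)
m=np.zeros(im.shape[:2],np.uint8); m[80:170,120:240]=1
m&=((V<105)).astype(np.uint8); m=cv2.morphologyEx(m,cv2.MORPH_OPEN,np.ones((3,3)))
for col in range(138,218,10):
    rows=np.where(m[:,col])[0]; print(col,rows.max(),onz(c,(col,rows.max()+.5),36)[:2].round(1))
crop("side","s1.png",150,80,340,210,4)
cv2.imwrite("pics/t1.png",cv2.resize(im[80:225,115:240],None,fx=4,fy=4,interpolation=cv2.INTER_CUBIC))
E
```

```text
top 80 [420.4 -15.6] [30.8 30.5] 78.9
top 70 [ 434.1 -177.4] [30.1 30.5] 22.5
top 108 [428.9 200.9] [33.3 32. ] 32.5
side 110 [419.8 -17.4] [30.6 30.5] 78.3
side 154 [ 434.4 -179.2] [30.5 30.7] 23.5
side 70 [428.5 198.7] [29.6 30.6] 33.3
138 165 [649.7 266.1]
148 153 [677.9 244.2]
158 153 [678.4 221.1]
168 143 [702.  199.1]
178 146 [695.6 175.8]
188 157 [670.8 151.9]
198 152 [682.9 129.4]
208 160 [665.1 106. ]
```

View pics/t1.png

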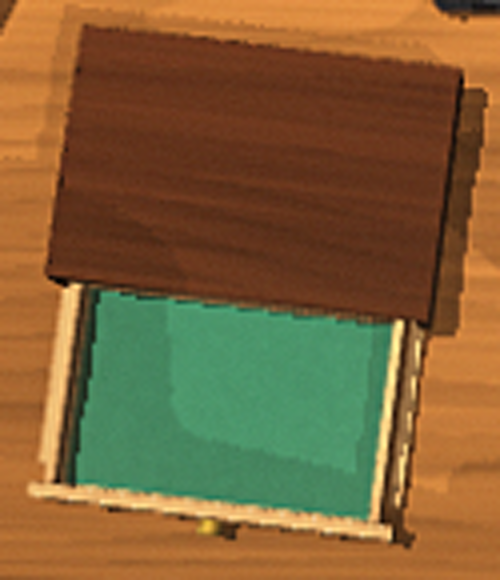

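View pics/s1.png

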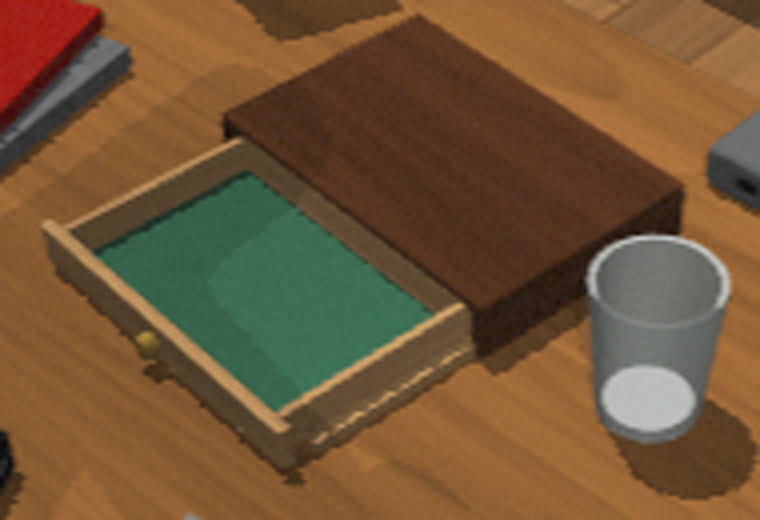

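```bash
python3 - <<'E'
from h import *
c=capture("top");s=capture("side")
for p in [(127,149),(222.5,161.3)]: print("top",onz(c,p,36).round(1))
for p in [(206.5,112),(270,157.5)]: print("side",onz(s,p,36).round(1))
# drawer inner corners (floor z8) & wall tops z27
for n,p,z in [("FLtop",(134.,200.5),28),("FRtop",(211,211.5),28),("floorFL",(134,201.5),8),("floorFR",(207,209.5),8),("floorBL",(139,152.5),8),("floorBR",(213,160),8)]: print(n,onz(c,p,z).round(1))
for n,p,z in [("s floorF L",(174,142),8),("floor FR",(219,182.5),8),("floor BR",(258,158),8),("floor BL",(212,123.5),8),("front outer L",(161,136),28),("front outer R",(222,188),28)]: print(n,onz(s,p,z).round(1))
E
```

```text
top [687.3 293.5  36. ]
top [664.1  72.9  36. ]
side [679.7 279.1  36. ]
side [665.   71.2  36. ]
FLtop [569.7 274.1  28. ]
FRtop [549.3  96.2  28. ]
floorFL [568.2 279.1   8. ]
floorFR [554.1 107.2   8. ]
floorBL [683.9 272.1   8. ]
floorBR [670.3  96.8   8. ]
s floorF L [582.  281.5   8. ]
floor FR [564.  117.5   8. ]
floor BR [669.1 109.3   8. ]
floor BL [682.1 267.3   8. ]
front outer L [562.9 297.4  28. ]
front outer R [545.7  87.1  28. ]
```

```bash
python3 -c "
from h import *
go((412.2,-15,120),79)"
```

```text
t 0.40 tcp [ 118.6 -511.4  226.6] F [ 0.5 -0.3  0.3] w 91.6 toolx [-0.  0. -1.] y [ 0.226 -0.974 -0.   ] z [-0.974 -0.226 -0.   ] j [-1.49  0.34  1.52  0.    1.28 -0.15]
dx 10.67 dy -41.72 dz -39.81 cm spin 0.420 (or -2.722)
```

```bash
python3 -m crank '[{"dx":10.7,"dy":-41.7,"dz":-39.8,"spin":0.42},{"dx":10.7,"dy":-41.7,"dz":-39.8,"spin":0.42},{"dx":10.7,"dy":-41.7,"dz":-39.8,"spin":0.42},{"dx":10.7,"dy":-41.7,"dz":-39.8,"spin":0.42},{"dx":10.7,"dy":-41.7,"dz":-39.8,"spin":0.42},{"dx":10.7,"dy":-41.7,"dz":-39.8,"spin":0.42},{"dx":10.7,"dy":-41.7,"dz":-39.8,"spin":0.42},{"dx":10.7,"dy":-41.7,"dz":-39.8,"spin":0.42},{"dx":10.7,"dy":-41.7,"dz":-39.8,"spin":0.42},{"dx":10.7,"dy":-41.7,"dz":-39.8,"spin":0.42},{"dx":10.7,"dy":-41.7,"dz":-39.8,"spin":0.42},{"dx":10.7,"dy":-41.7,"dz":-39.8,"spin":0.42},{"dx":10.7,"dy":-41.7,"dz":-39.8,"spin":0.42},{"dx":10.7,"dy":-41.7,"dz":-39.8,"spin":0.42},{"dx":10.7,"dy":-41.7,"dz":-39.8,"spin":0.42},{"dx":10.7,"dy":-41.7,"dz":-39.8,"spin":0.42},{"dx":10.7,"dy":-41.7,"dz":-39.8,"spin":0.42},{"dx":10.7,"dy":-41.7,"dz":-39.8,"spin":0.42}]' 100; python3 -c "
from h import *
go((412.2,-15,4),79)"
```

```text
time: 1.9
tool_pos: [411.8, -16.3, 119.9]
tcp_rot: [1.765, 1.57, -1.57]
contact_force: [0.5, -0.1, 0.7]
grip_width: 91.6
t 1.90 tcp [411.8 -16.3 119.9] F [ 0.5 -0.1  0.7] w 91.6 toolx [ 0. -0. -1.] y [-0.192 -0.981  0.   ] z [-0.981  0.192 -0.   ] j [-0.23  0.27  1.97 -0.    0.9   1.54]
dx 11.59 dy -0.14 dz -0.02 cm spin -0.001 (or 3.140)
```

```bash
python3 -m crank '[{"dx":4,"dy":-0.1},{"dx":8,"dy":-0.1},{"dx":10.5,"dy":-0.1},{"dx":11.5,"dy":-0.1},{"dx":11.6,"dy":-0.1}]'; python3 -m crank '[{},{},{},{},{},{},{}]' 0;  python3 -c "
from h import *
st(); crop('top','g1.png',190,200,340,330,4); crop('side','g1s.png',120,180,320,350,4)"
```

```text
t 1.90 tcp [411.8 -16.3 119.9] F [ 0.5 -0.1  0.7] w 91.6 toolx [ 0. -0. -1.] y [-0.192 -0.981  0.   ] z [-0.981  0.192 -0.   ] j [-0.23  0.27  1.97 -0.    0.9   1.54]invalid input at $[0]: expected keys dx, dy, dz, spin
invalid input at $[0]: expected keys dx, dy, dz, spin
```

```bash
python3 -m crank '[{"dx":-4},{"dx":-9}]';  python3 -c "
from h import *
st(); crop('side','g2s.png',120,150,320,320,4); go((663.0,185.5,30),84.5)"
```

```text
t 2.00 tcp [411.9 -16.6 120. ] F [-0.2 -0.1 -0.7] w 92.2 toolx [ 0. -0. -1.] y [-0.193 -0.981  0.   ] z [-0.981  0.193 -0.   ] j [-0.23  0.27  1.97 -0.    0.9   1.54]
t 2.05 tcp [411.9 -16.6 120. ] F [ 0.1 -0.1 -0.9] w 92.1 toolx [ 0. -0. -1.] y [-0.193 -0.981  0.   ] z [-0.981  0.193 -0.001] j [-0.23  0.27  1.97 -0.    0.9   1.54]
dx 9.01 dy -24.69 dz -20.72 cm spin -0.099 (or 3.043)invalid input at $[0]: expected keys dx, dy, dz, spin
```

View pics/g1s.png

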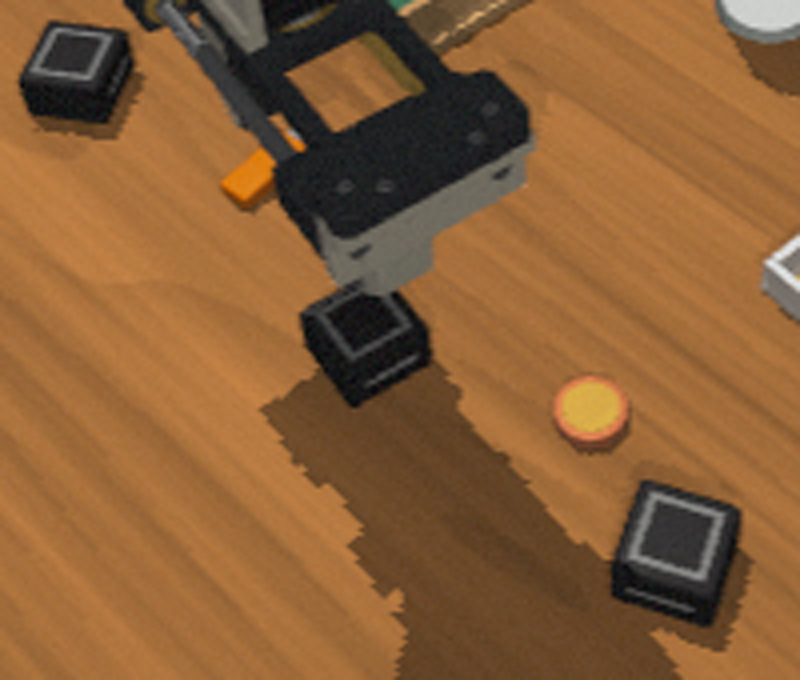

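View pics/g2s.png

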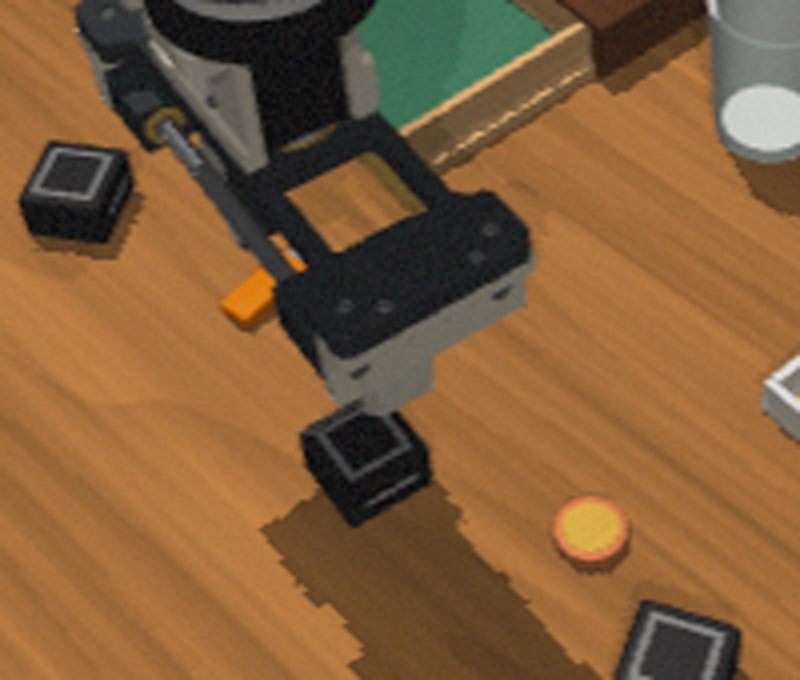

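All four keys are required, so the arm has not moved. The picture shows the open gripper above the middle reader (side crop, at about 365,450).

```bash
python3 -m crank '[{"dx":4,"dy":-0.1,"dz":0,"spin":0},{"dx":8,"dy":-0.1,"dz":0,"spin":0},{"dx":10.5,"dy":-0.1,"dz":0,"spin":0},{"dx":11.6,"dy":-0.1,"dz":0,"spin":0},{"dx":11.6,"dy":-0.1,"dz":0,"spin":0}]' && python3 -m crank '[{"dx":0,"dy":0,"dz":0,"spin":0},{"dx":0,"dy":0,"dz":0,"spin":0},{"dx":0,"dy":0,"dz":0,"spin":0},{"dx":0,"dy":0,"dz":0,"spin":0},{"dx":0,"dy":0,"dz":0,"spin":0},{"dx":0,"dy":0,"dz":0,"spin":0}]' 0;  python3 -c "
from h import *
st(); crop('side','g3s.png',120,150,320,320,4)"
```

```text
time: 2.47
tool_pos: [410.8, -15.0, 1.9]
tcp_rot: [-0.003, 1.567, 2.944]
contact_force: [-0.1, 0.5, 1.0]
grip_width: 91.8
time: 2.97
tool_pos: [412.6, -14.4, 4.2]
tcp_rot: [3.024, 1.57, -0.309]
contact_force: [0.1, -0.1, 0.3]
grip_width: 56.5
t 2.97 tcp [412.6 -14.4   4.2] F [ 0.1 -0.1  0.3] w 56.5 toolx [ 0.001 -0.    -1.   ] y [-0.191 -0.982  0.   ] z [-0.982  0.191 -0.001] j [-0.22  0.5   2.08 -0.    0.56  1.54]
```

View pics/g3s.png

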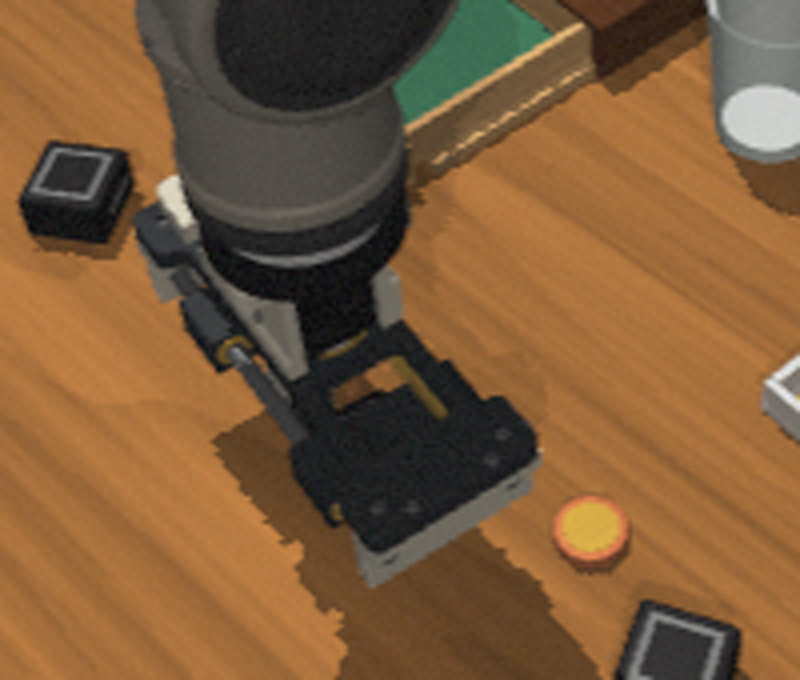

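```bash
python3 -m crank '[{"dx":0,"dy":0,"dz":0,"spin":0},{"dx":0,"dy":0,"dz":0,"spin":0},{"dx":0,"dy":0,"dz":0,"spin":0},{"dx":-2,"dy":0,"dz":0,"spin":0},{"dx":-6,"dy":0,"dz":0,"spin":0},{"dx":-9,"dy":0,"dz":0,"spin":0},{"dx":-9,"dy":0,"dz":0,"spin":0}]' 0;  python3 -c "
from h import *
st(); crop('side','g4s.png',120,150,320,320,4); crop('top','g4t.png',190,200,340,330,4); go((653,187,60),84.5)"
```

```text
time: 3.6
tool_pos: [415.3, -14.9, 98.2]
tcp_rot: [3.104, 1.562, -0.229]
contact_force: [1.9, -0.8, -0.6]
grip_width: 41.2
t 3.60 tcp [415.3 -14.9  98.2] F [ 1.9 -0.8 -0.6] w 41.2 toolx [ 0.009 -0.002 -1.   ] y [-0.191 -0.982  0.   ] z [-0.982  0.191 -0.009] j [-0.22  0.31  1.99 -0.    0.83  1.54]
t 3.70 tcp [412.8 -14.5  94.5] F [-0.1  0.2 -0.7] w 41.8 toolx [ 0.002 -0.001 -1.   ] y [-0.191 -0.982  0.   ] z [-0.982  0.191 -0.003] j [-0.22  0.32  2.   -0.    0.82  1.54]
dx 3.49 dy -24.36 dz -19.72 cm spin -0.096 (or 3.045)
```

View pics/g4s.png

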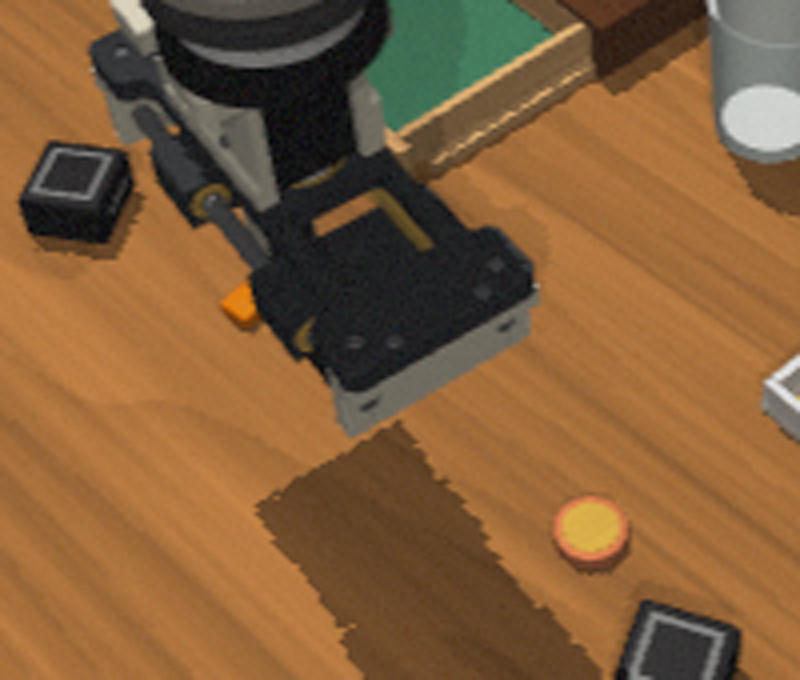

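View pics/g4t.png

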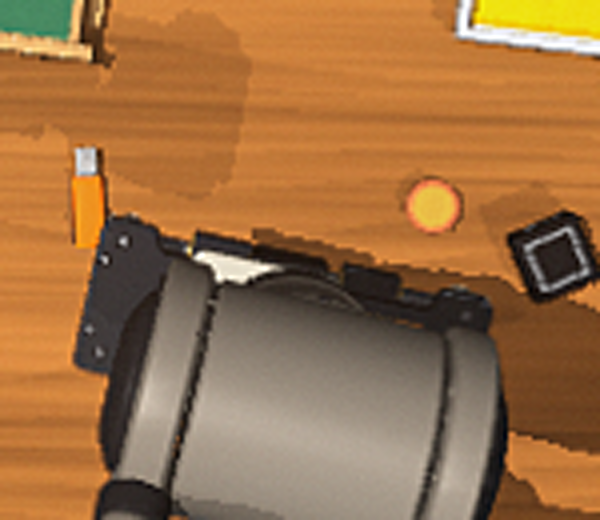

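```bash
python3 -m crank '[{"dx":3,"dy":-24.4,"dz":-19.9,"spin":-0.1},{"dx":3,"dy":-24.4,"dz":-19.9,"spin":-0.1},{"dx":3,"dy":-24.4,"dz":-19.9,"spin":-0.1},{"dx":3,"dy":-24.4,"dz":-19.9,"spin":-0.1},{"dx":3,"dy":-24.4,"dz":-19.9,"spin":-0.1},{"dx":3,"dy":-24.4,"dz":-19.9,"spin":-0.1},{"dx":3,"dy":-24.4,"dz":-19.9,"spin":-0.1},{"dx":3,"dy":-24.4,"dz":-19.9,"spin":-0.1},{"dx":3,"dy":-24.4,"dz":-19.9,"spin":-0.1},{"dx":3,"dy":-24.4,"dz":-19.9,"spin":-0.1},{"dx":3,"dy":-24.4,"dz":-19.9,"spin":-0.1}]';  python3 -c "
from h import *
st(); crop('side','p1s.png',140,50,340,220,4); crop('top','p1t.png',100,90,260,230,4); go((656,187,42),84.5)"
```

```text
time: 4.62
tool_pos: [652.6, 186.5, 61.4]
tcp_rot: [0.334, 1.566, -2.9]
contact_force: [-0.5, -0.4, -0.2]
grip_width: 41.7
t 4.62 tcp [652.6 186.5  61.4] F [-0.5 -0.4 -0.2] w 41.7 toolx [-0.004 -0.001 -1.   ] y [-0.092 -0.996  0.001] z [-0.996  0.092  0.004] j [ 0.17  0.77  1.24 -0.    1.13  1.83]
t 4.72 tcp [653.1 186.1  62.9] F [-0.2 -0.4 -1. ] w 42.0 toolx [-0.002 -0.001 -1.   ] y [-0.093 -0.996  0.001] z [-0.996  0.093  0.002] j [ 0.17  0.77  1.24 -0.    1.13  1.83]
dx 2.09 dy -0.12 dz -0.28 cm spin 0.003 (or -3.139)
```

View pics/p1s.png

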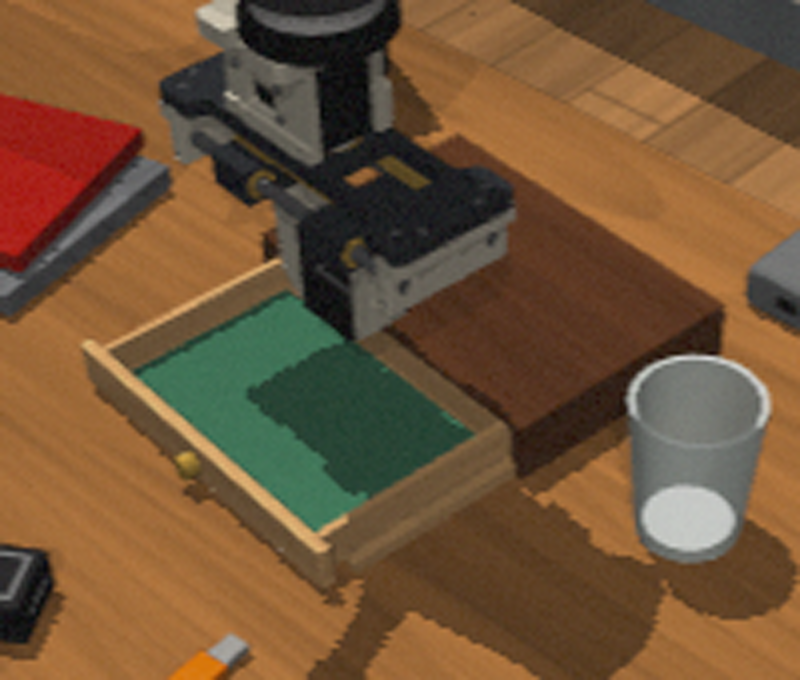

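View pics/p1t.png

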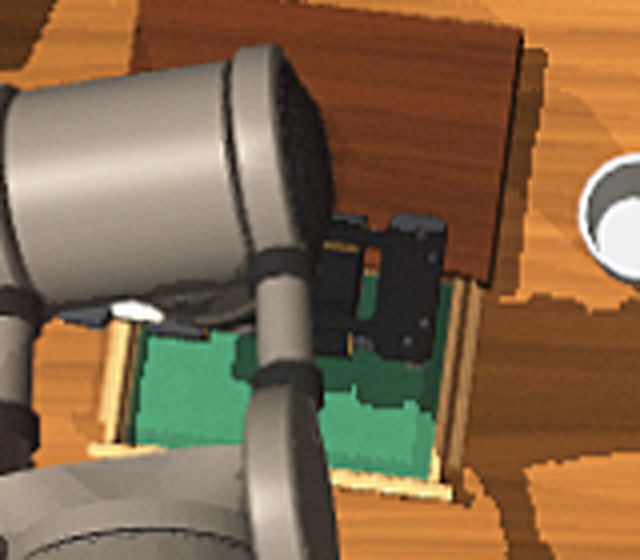

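```bash
python3 -m crank '[{"dx":1,"dy":-0.1,"dz":-0.3,"spin":0},{"dx":2,"dy":-0.1,"dz":-0.3,"spin":0},{"dx":2.4,"dy":-0.1,"dz":-0.3,"spin":0},{"dx":2.4,"dy":-0.1,"dz":-0.3,"spin":0}]';python3 -m crank '[{"dx":0.3,"dy":0,"dz":0,"spin":0},{"dx":0.6,"dy":0,"dz":0,"spin":0},{"dx":0.6,"dy":0,"dz":0,"spin":0}]'; python3 -m crank '[{"dx":0.3,"dy":0,"dz":0,"spin":0},{"dx":0.6,"dy":0,"dz":0,"spin":0},{"dx":0.6,"dy":0,"dz":0,"spin":0}]';  python3 -c "
from h import *
st(); crop('side','p2s.png',140,50,340,220,4)"
```

```text
time: 5.05
tool_pos: [656.6, 187.3, 38.7]
tcp_rot: [0.379, 1.569, -2.855]
contact_force: [0.3, -0.1, -0.8]
grip_width: 41.8
time: 5.3
tool_pos: [656.8, 187.4, 35.1]
tcp_rot: [0.983, 1.57, -2.251]
contact_force: [-6.2, -2.5, 11.5]
grip_width: 42.1
time: 5.55
tool_pos: [657.0, 187.4, 29.5]
tcp_rot: [2.039, 1.57, -1.195]
contact_force: [-7.7, -2.4, 13.4]
grip_width: 41.8
t 5.55 tcp [657.  187.4  29.5] F [-7.7 -2.4 13.4] w 41.8 toolx [ 0. -0. -1.] y [-0.092 -0.996  0.   ] z [-0.996  0.092 -0.   ] j [ 0.17  0.81  1.26 -0.    1.07  1.83]
```

View pics/p2s.png

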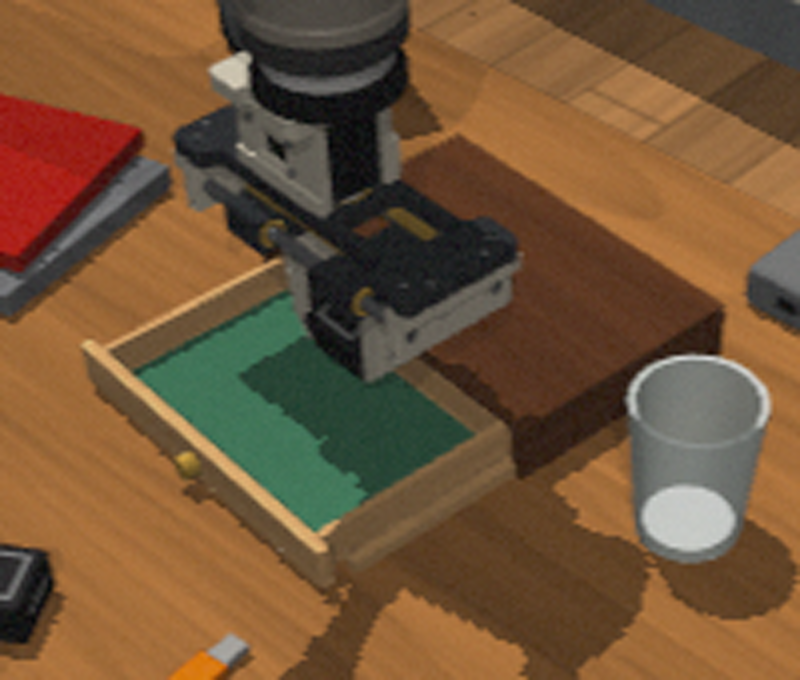

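```bash
python3 -m crank '[{"dx":0.3,"dy":0,"dz":0,"spin":0},{"dx":0.6,"dy":0,"dz":0,"spin":0},{"dx":0.9,"dy":0,"dz":0,"spin":0},{"dx":0.9,"dy":0,"dz":0,"spin":0}]'; python3 -m crank '[{"dx":0,"dy":0,"dz":-0.2,"spin":0},{"dx":0,"dy":0,"dz":-0.4,"spin":0},{"dx":0,"dy":0,"dz":-0.4,"spin":0}]';  python3 -c "
from h import *
st(); crop('side','p3s.png',140,50,340,220,4)"
```

```text
time: 5.93
tool_pos: [657.6, 187.4, 20.7]
tcp_rot: [2.992, 1.569, -0.242]
contact_force: [-5.6, -3.0, 14.0]
grip_width: 42.0
time: 6.18
tool_pos: [658.1, 187.3, 20.1]
tcp_rot: [0.211, 1.564, -3.022]
contact_force: [-16.8, -1.7, 18.5]
grip_width: 41.8
t 6.18 tcp [658.1 187.3  20.1] F [-16.8  -1.7  18.5] w 41.8 toolx [-0.007 -0.001 -1.   ] y [-0.092 -0.996  0.001] z [-0.996  0.092  0.007] j [0.17 0.83 1.25 0.   1.07 1.83]
```

View pics/p3s.png

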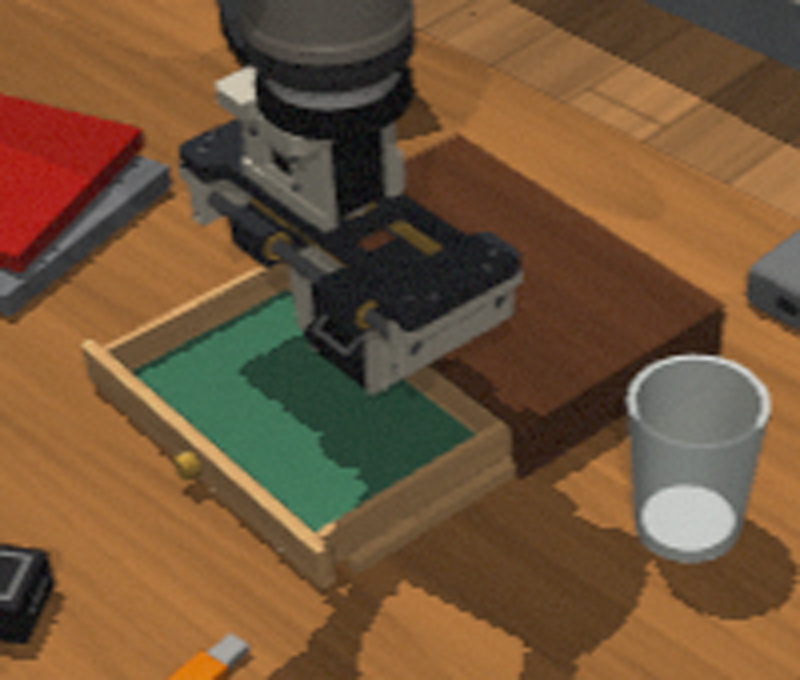

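```bash
python3 -m crank '[{"dx":0,"dy":0,"dz":-0.2,"spin":0},{"dx":0,"dy":0,"dz":-0.4,"spin":0},{"dx":0,"dy":0,"dz":-0.4,"spin":0}]';  python3 -c "
from h import *
st(); crop('side','p4s.png',205,110,275,165,11)"
```

```text
time: 6.48
tool_pos: [659.3, 187.1, 19.1]
tcp_rot: [0.186, 1.557, -3.048]
contact_force: [-24.1, -1.4, 19.9]
grip_width: 41.8
t 6.48 tcp [659.3 187.1  19.1] F [-24.1  -1.4  19.9] w 41.8 toolx [-0.013 -0.001 -1.   ] y [-0.092 -0.996  0.003] z [-0.996  0.092  0.013] j [0.16 0.84 1.24 0.   1.08 1.83]
```

View pics/p4s.png

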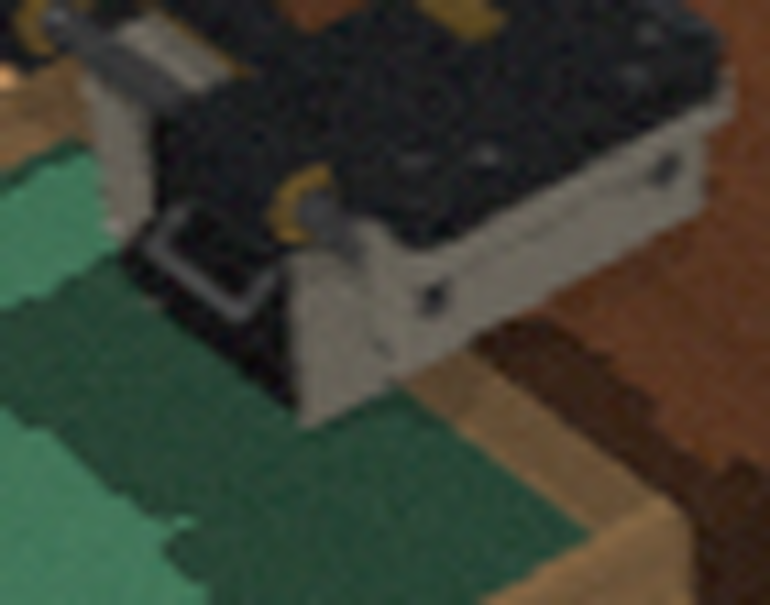

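```bash
python3 -m crank '[{"dx":0.3,"dy":0,"dz":0.2,"spin":0},{"dx":0.6,"dy":0,"dz":0.3,"spin":0},{"dx":0.8,"dy":0,"dz":0.4,"spin":0},{"dx":0.8,"dy":0,"dz":0.4,"spin":0}]';  python3 -c "
from h import *
st(); crop('side','p5s.png',205,110,275,165,11)"
```

```text
time: 6.87
tool_pos: [661.0, 187.1, 13.5]
tcp_rot: [2.525, 1.57, -0.709]
contact_force: [-9.9, -2.4, 19.3]
grip_width: 41.8
t 6.87 tcp [661.  187.1  13.5] F [-9.9 -2.4 19.3] w 41.8 toolx [ 0.001 -0.001 -1.   ] y [-0.092 -0.996  0.   ] z [-0.996  0.092 -0.001] j [ 0.16  0.84  1.25 -0.    1.05  1.83]
```

View pics/p5s.png

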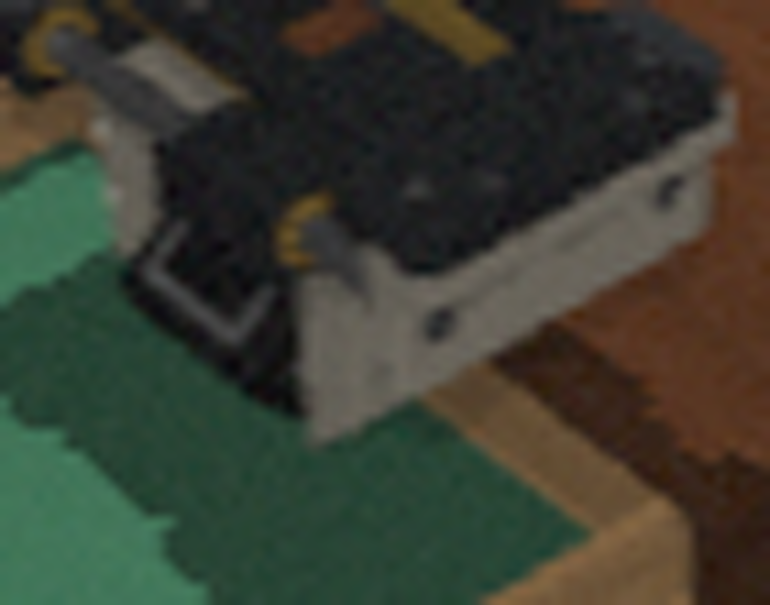

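```bash
python3 - <<'E'
from h import *
c=capture("side")
u=np.array([.9957,-.092,0]); v=np.array([.092,.9957,0]); z=np.array([0,0,1.])
A=np.array([661,187.1,24.5])
for th in (35,50,65,80,90):
    t=np.radians(th); al=np.cos(t)*u+np.sin(t)*z; n=-np.sin(t)*u+np.cos(t)*z
    P=lambda a,b,h:((proj(c,A+a*al+b*v+h*n)-[205,110])*11).round().astype(int).tolist()
    print(th,"bar",P(-7,15,11),P(-7,-15,11),"leg up",P(3,15,11),P(3,-15,11),"bottom edge",P(-13,21,11),P(-13,-21,11))
E
```

```text
35 bar [168, 276] [264, 350] leg up [199, 235] [295, 309] bottom edge [131, 286] [265, 390]
50 bar [166, 291] [262, 365] leg up [189, 246] [285, 320] bottom edge [134, 303] [267, 407]
65 bar [168, 304] [263, 378] leg up [181, 259] [277, 333] bottom edge [141, 316] [274, 420]
80 bar [173, 315] [268, 389] leg up [176, 272] [271, 347] bottom edge [152, 325] [285, 429]
90 bar [178, 320] [272, 394] leg up [173, 281] [269, 355] bottom edge [161, 329] [294, 433]
```

```bash
python3 - <<'E'
from h import *
c=capture("side"); im=c["frame"][125:160,208:250]
im=np.clip(im.astype(float)*2.2,0,255).astype(np.uint8)
cv2.imwrite("pics/p6s.png",cv2.resize(im,None,fx=18,fy=16,interpolation=cv2.INTER_LANCZOS4))
E
```

```text
(no output)
```

View pics/p6s.png

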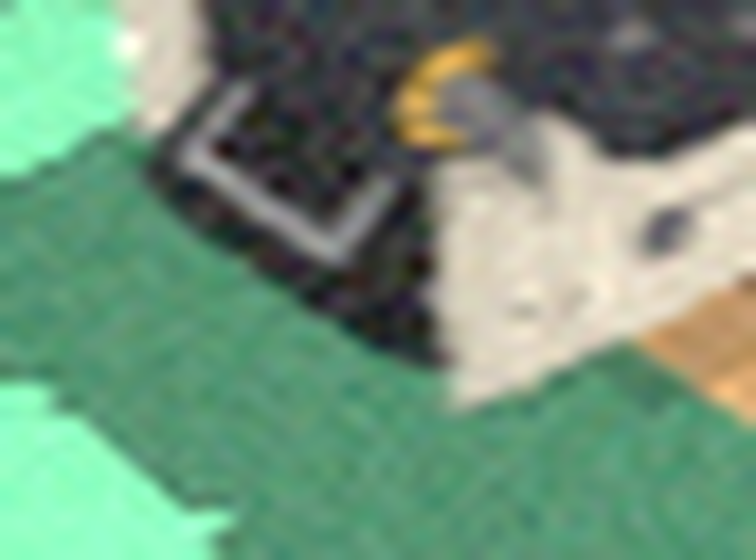

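```bash
python3 -m crank '[{"dx":-1.5,"dy":0,"dz":0.5,"spin":0},{"dx":-3,"dy":0,"dz":1.3,"spin":0},{"dx":-3.6,"dy":0,"dz":1.3,"spin":0},{"dx":-3.6,"dy":0,"dz":1.3,"spin":0}]';  python3 - <<'E'
from h import *
st(); c=capture("side"); im=c["frame"][110:160,200:270]
im=np.clip(im.astype(float)*2.2,0,255).astype(np.uint8)
cv2.imwrite("pics/p7s.png",cv2.resize(im,None,fx=11,fy=11,interpolation=cv2.INTER_LANCZOS4))
E
```

```text
time: 7.35
tool_pos: [649.3, 188.8, 48.2]
tcp_rot: [-2.905, 1.568, 0.144]
contact_force: [-0.1, 0.4, -0.4]
grip_width: 41.6
t 7.35 tcp [649.3 188.8  48.2] F [-0.1  0.4 -0.4] w 41.6 toolx [ 0.003  0.    -1.   ] y [-0.092 -0.996 -0.001] z [-0.996  0.092 -0.003] j [ 0.17  0.78  1.27 -0.    1.09  1.83]
```

View pics/p7s.png

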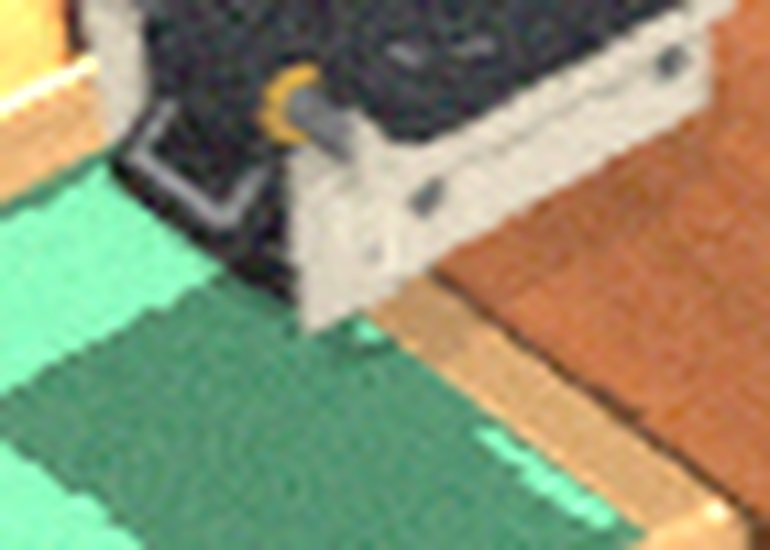

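```bash
python3 -m crank '[{"dx":0.4,"dy":0,"dz":0,"spin":0},{"dx":0.8,"dy":0,"dz":0,"spin":0},{"dx":0.8,"dy":0,"dz":0,"spin":0}]';python3 -m crank '[{"dx":0.4,"dy":0,"dz":0,"spin":0},{"dx":0.8,"dy":0,"dz":0,"spin":0},{"dx":0.8,"dy":0,"dz":0,"spin":0}]'; python3 -m crank '[{"dx":0.3,"dy":0,"dz":0,"spin":0},{"dx":0.6,"dy":0,"dz":0,"spin":0},{"dx":0.6,"dy":0,"dz":0,"spin":0}]'; python3 - <<'E'
from h import *
st(); c=capture("side"); im=c["frame"][110:160,200:270]
im=np.clip(im.astype(float)*2.2,0,255).astype(np.uint8)
cv2.imwrite("pics/p8s.png",cv2.resize(im,None,fx=11,fy=11,interpolation=cv2.INTER_LANCZOS4))
E
```

```text
time: 7.65
tool_pos: [647.3, 188.3, 36.2]
tcp_rot: [0.301, 1.567, -2.933]
contact_force: [-0.2, 0.2, -0.6]
grip_width: 41.9
time: 7.9
tool_pos: [647.7, 188.5, 29.1]
tcp_rot: [0.302, 1.569, -2.932]
contact_force: [-0.0, -0.4, -1.0]
grip_width: 41.8
time: 8.15
tool_pos: [648.0, 188.6, 23.9]
tcp_rot: [0.362, 1.57, -2.872]
contact_force: [-0.2, 0.6, -1.5]
grip_width: 41.5
t 8.15 tcp [648.  188.6  23.9] F [-0.2  0.6 -1.5] w 41.5 toolx [-0.001 -0.    -1.   ] y [-0.092 -0.996  0.   ] z [-0.996  0.092  0.001] j [ 0.17  0.81  1.29 -0.    1.05  1.83]
```

View pics/p8s.png

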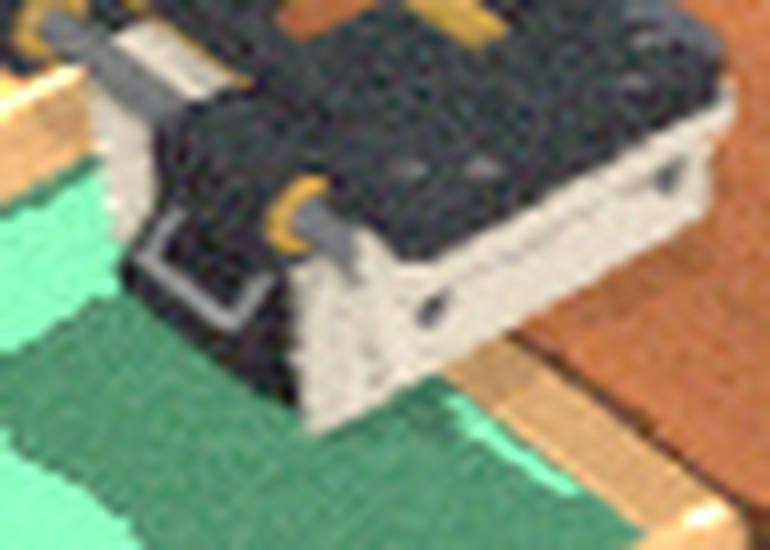

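```bash
python3 -m crank '[{"dx":0.3,"dy":0,"dz":0,"spin":0},{"dx":0.6,"dy":0,"dz":0,"spin":0},{"dx":0.6,"dy":0,"dz":0,"spin":0}]';python3 -m crank '[{"dx":0,"dy":0,"dz":-0.3,"spin":0},{"dx":0,"dy":0,"dz":-0.6,"spin":0},{"dx":0,"dy":0,"dz":-0.6,"spin":0}]'; python3 - <<'E'
from h import *
st(); c=capture("side"); im=c["frame"][110:160,200:270]
im=np.clip(im.astype(float)*2.2,0,255).astype(np.uint8)
cv2.imwrite("pics/p9s.png",cv2.resize(im,None,fx=11,fy=11,interpolation=cv2.INTER_LANCZOS4))
E
```

```text
time: 8.45
tool_pos: [648.0, 188.6, 18.0]
tcp_rot: [0.341, 1.57, -2.893]
contact_force: [-0.3, -0.4, -0.8]
grip_width: 41.6
time: 8.7
tool_pos: [655.3, 188.0, 18.9]
tcp_rot: [-3.033, 1.57, 0.016]
contact_force: [-0.2, 0.1, -0.6]
grip_width: 41.5
t 8.70 tcp [655.3 188.   18.9] F [-0.2  0.1 -0.6] w 41.5 toolx [ 0.001  0.    -1.   ] y [-0.092 -0.996 -0.   ] z [-0.996  0.092 -0.001] j [ 0.17  0.82  1.27 -0.    1.05  1.83]
```

View pics/p9s.png

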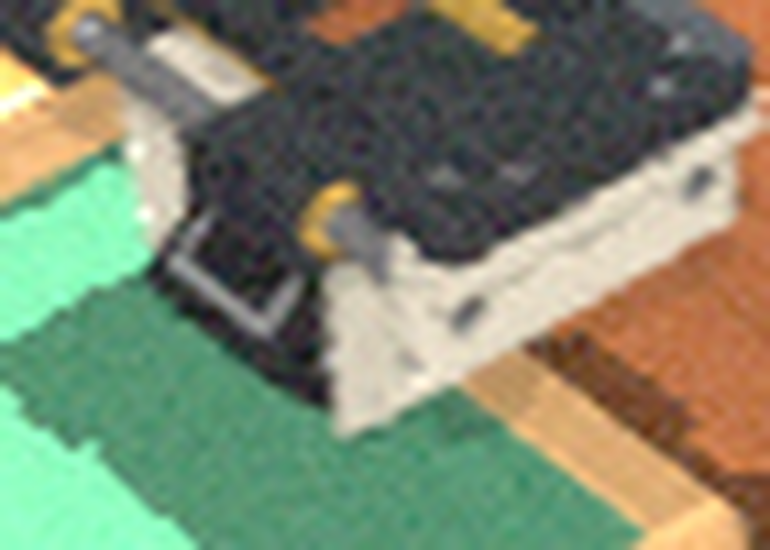

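```bash
python3 - <<'E'
from h import *
o,M=st();c=capture("side")
T=o["tool_pos"]
for sy in (21,34,40):
  for zz in (-9.5,9.5,-37,37):
    for h in (0,19,40,66):
      print(sy,zz,h,((proj(c,T+M@np.array([-h,sy,zz]))-[200,110])*11).round().astype(int).tolist(),end=' ')
    print()
E
```

```text
t 8.75 tcp [654.9 188.   18.8] F [ 0.4 -0.2 -1.1] w 41.9 toolx [ 0.001  0.    -1.   ] y [-0.092 -0.996 -0.   ] z [-0.996  0.092 -0.001] j [ 0.17  0.82  1.27 -0.    1.05  1.83]
21 -9.5 0 [402, 370] 21 -9.5 19 [397, 296] 21 -9.5 40 [391, 211] 21 -9.5 66 [383, 101] 
21 9.5 0 [327, 414] 21 9.5 19 [320, 339] 21 9.5 40 [312, 254] 21 9.5 66 [303, 145] 
21 -37 0 [510, 308] 21 -37 19 [506, 234] 21 -37 40 [502, 149] 21 -37 66 [496, 40] 
21 37 0 [214, 479] 21 37 19 [206, 404] 21 37 40 [196, 319] 21 37 66 [184, 209] 
34 -9.5 0 [445, 403] 34 -9.5 19 [440, 328] 34 -9.5 40 [434, 243] 34 -9.5 66 [427, 134] 
34 9.5 0 [369, 447] 34 9.5 19 [363, 373] 34 9.5 40 [356, 287] 34 9.5 66 [347, 178] 
34 -37 0 [553, 340] 34 -37 19 [549, 266] 34 -37 40 [546, 181] 34 -37 66 [541, 71] 
34 37 0 [256, 513] 34 37 19 [249, 438] 34 37 40 [240, 353] 34 37 66 [228, 243] 
40 -9.5 0 [465, 418] 40 -9.5 19 [460, 344] 40 -9.5 40 [455, 258] 40 -9.5 66 [448, 149] 
40 9.5 0 [389, 463] 40 9.5 19 [383, 388] 40 9.5 40 [376, 303] 40 9.5 66 [368, 193] 
40 -37 0 [573, 355] 40 -37 19 [570, 280] 40 -37 40 [566, 195] 40 -37 66 [562, 86] 
40 37 0 [276, 529] 40 37 19 [268, 454] 40 37 40 [260, 369] 40 37 66 [249, 259]
```

```bash
python3 -m crank '[{"dx":0.1,"dy":0,"dz":-0.2,"spin":0},{"dx":0.3,"dy":0,"dz":-0.5,"spin":0},{"dx":0.3,"dy":0,"dz":-0.5,"spin":0}]';python3 -m crank '[{"dx":0.1,"dy":0,"dz":-0.1,"spin":0},{"dx":0.3,"dy":0,"dz":-0.3,"spin":0},{"dx":0.3,"dy":0,"dz":-0.3,"spin":0}]'; python3 - <<'E'
from h import *
st(); c=capture("side"); im=c["frame"][110:160,200:270]
im=np.clip(im.astype(float)*2.2,0,255).astype(np.uint8)
cv2.imwrite("pics/p10s.png",cv2.resize(im,None,fx=11,fy=11,interpolation=cv2.INTER_LANCZOS4))
E
```

```text
time: 9.05
tool_pos: [659.7, 187.5, 15.3]
tcp_rot: [1.949, 1.571, -1.285]
contact_force: [-0.8, 0.3, -0.4]
grip_width: 42.0
time: 9.3
tool_pos: [661.2, 187.5, 13.7]
tcp_rot: [0.181, 1.568, -3.053]
contact_force: [-8.6, 0.5, 9.4]
grip_width: 41.7
t 9.30 tcp [661.2 187.5  13.7] F [-8.6  0.5  9.4] w 41.7 toolx [-0.003 -0.    -1.   ] y [-0.092 -0.996  0.001] z [-0.996  0.092  0.003] j [0.16 0.84 1.25 0.   1.05 1.83]
```

View pics/p10s.png

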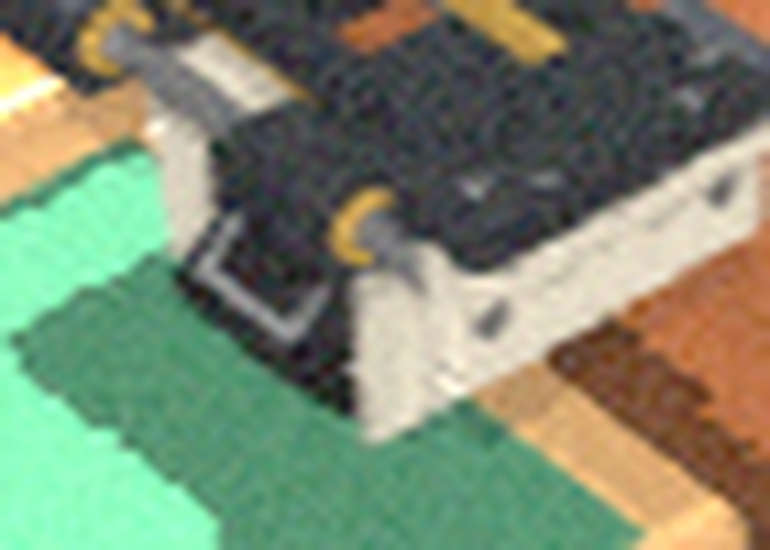

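```bash
python3 -m crank '[{"dx":0.1,"dy":0,"dz":-0.2,"spin":0},{"dx":0.2,"dy":0,"dz":-0.2,"spin":0}]' ; python3 -m crank '[{"dx":0,"dy":0,"dz":0,"spin":0},{"dx":0,"dy":0,"dz":0,"spin":0},{"dx":0,"dy":0,"dz":0,"spin":0}]' 58; python3 - <<'E'
from h import *
st(); c=capture("side"); im=c["frame"][110:160,200:270]
im=np.clip(im.astype(float)*2.2,0,255).astype(np.uint8)
cv2.imwrite("pics/p11s.png",cv2.resize(im,None,fx=11,fy=11,interpolation=cv2.INTER_LANCZOS4))
E
```

```text
time: 9.52
tool_pos: [661.6, 187.5, 12.9]
tcp_rot: [0.18, 1.565, -3.054]
contact_force: [-17.6, -1.9, 22.7]
grip_width: 41.8
time: 9.77
tool_pos: [664.6, 187.2, 10.7]
tcp_rot: [-3.076, 1.57, -0.027]
contact_force: [-0.5, 0.0, 0.6]
grip_width: 52.7
t 9.77 tcp [664.6 187.2  10.7] F [-0.5  0.   0.6] w 52.7 toolx [ 0.001 -0.    -1.   ] y [-0.092 -0.996 -0.   ] z [-0.996  0.092 -0.001] j [ 0.16  0.85  1.24 -0.    1.05  1.83]
```

View pics/p11s.png

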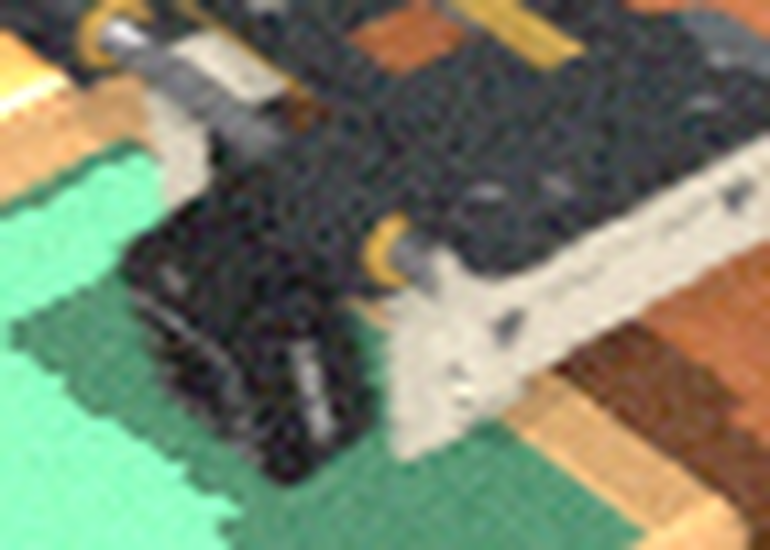

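```bash
python3 -m crank '[{"dx":-2,"dy":0,"dz":0,"spin":0},{"dx":-6,"dy":0,"dz":0,"spin":0},{"dx":-10,"dy":0,"dz":0,"spin":0},{"dx":-13,"dy":0,"dz":0,"spin":0}]' 70; python3 - <<'E'
from h import *
st(); c=capture("side"); im=c["frame"][100:170,185:285]
im=np.clip(im.astype(float)*1.8,0,255).astype(np.uint8)
cv2.imwrite("pics/p12s.png",cv2.resize(im,None,fx=8,fy=8,interpolation=cv2.INTER_LANCZOS4))
crop("top","p12t.png",120,130,240,220,6)
E
```

```text
time: 10.15
tool_pos: [665.2, 187.3, 143.6]
tcp_rot: [-2.924, 1.568, 0.126]
contact_force: [1.1, -0.1, 0.2]
grip_width: 64.2
t 10.15 tcp [665.2 187.3 143.6] F [ 1.1 -0.1  0.2] w 64.2 toolx [ 0.003  0.    -1.   ] y [-0.092 -0.996 -0.001] z [-0.996  0.092 -0.003] j [ 0.16  0.71  1.12 -0.    1.3   1.83]
```

View pics/p12s.png

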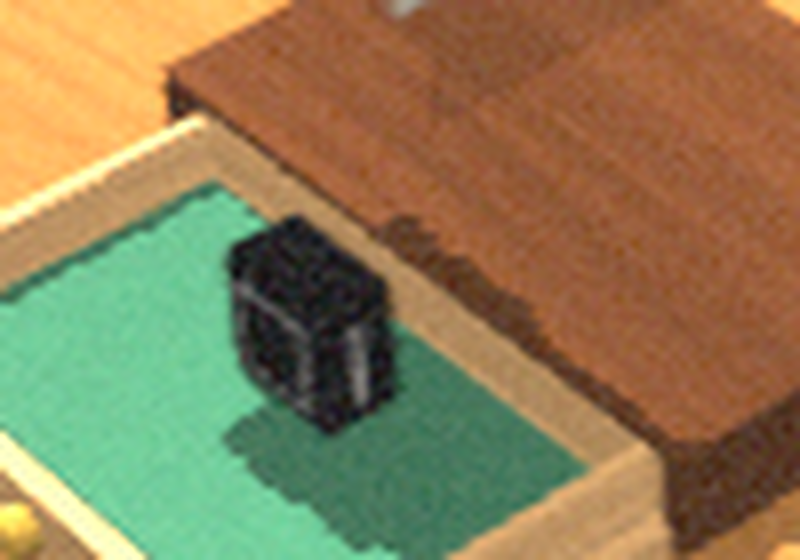

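View pics/p12t.png

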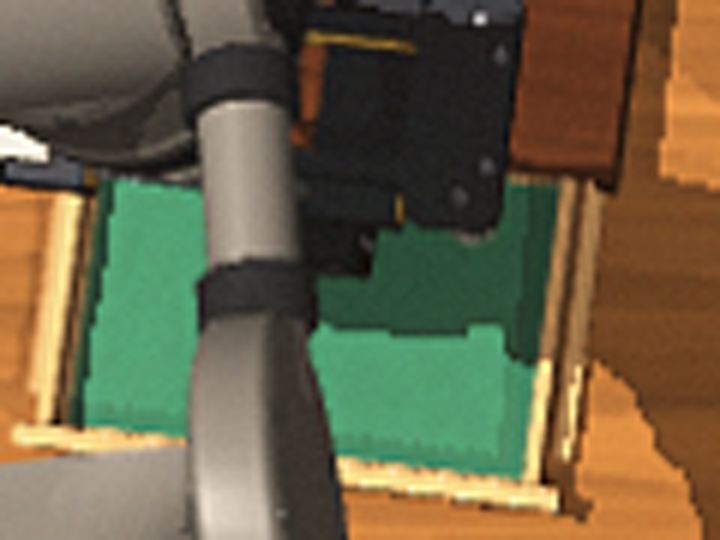

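```bash
python3 - <<'E'
from h import *
c=capture("side")
for p in [(235,255),(297,220),(385,290),(320,325),(308,272)]: print(onz(c,np.array(p)/8+[185,100],50).round(1))
go((700,187,60))
E
```

```text
[633.4 200.9  50. ]
[654.4 199.4  50. ]
[650.1 161.5  50. ]
[629.1 164.   50. ]
[641.6 181.6  50. ]
t 10.30 tcp [666.2 187.4 144.2] F [-0.1 -0.7 -0.3] w 64.2 toolx [ 0.007  0.001 -1.   ] y [-0.092 -0.996 -0.002] z [-0.996  0.092 -0.007] j [ 0.16  0.71  1.12 -0.    1.3   1.83]
dx 8.44 dy -0.25 dz -3.32 cm
```

```bash
python3 -m crank '[{"dx":0,"dy":0.2,"dz":-3.1,"spin":0},{"dx":2,"dy":0.2,"dz":-3.1,"spin":0},{"dx":5,"dy":0.2,"dz":-3.1,"spin":0},{"dx":8,"dy":0.2,"dz":-3.1,"spin":0},{"dx":9.5,"dy":0.2,"dz":-3.1,"spin":0},{"dx":10.1,"dy":0.2,"dz":-3.1,"spin":0},{"dx":10.1,"dy":0.2,"dz":-3.1,"spin":0},{"dx":10.1,"dy":0.2,"dz":-3.1,"spin":0}]' 0; python3 - <<'E'
from h import *
st()
E
python3 -m crank '[{"dx":0,"dy":0,"dz":0.5,"spin":0},{"dx":0,"dy":0,"dz":1.2,"spin":0},{"dx":0,"dy":0,"dz":1.9,"spin":0},{"dx":0,"dy":0,"dz":2.4,"spin":0},{"dx":0,"dy":0,"dz":3,"spin":0},{"dx":0,"dy":0,"dz":3.4,"spin":0},{"dx":0,"dy":0,"dz":3.8,"spin":0}]'; python3 - <<'E'
from h import *
st(); c=capture("side"); im=c["frame"][100:170,185:285]
im=np.clip(im.astype(float)*1.8,0,255).astype(np.uint8)
cv2.imwrite("pics/p13s.png",cv2.resize(im,None,fx=8,fy=8,interpolation=cv2.INTER_LANCZOS4))
E
```

```text
time: 10.97
tool_pos: [694.3, 182.2, 38.0]
tcp_rot: [0.29, 1.568, -2.944]
contact_force: [-0.1, -0.3, -0.2]
grip_width: 15.6
t 10.97 tcp [694.3 182.2  38. ] F [-0.1 -0.3 -0.2] w 15.6 toolx [-0.002 -0.    -1.   ] y [-0.092 -0.996  0.001] z [-0.996  0.092  0.002] j [ 0.15  0.87  1.12 -0.    1.16  1.81]
time: 11.55
tool_pos: [656.9, 185.9, 40.0]
tcp_rot: [-3.083, 1.57, -0.033]
contact_force: [1.2, -0.5, 1.1]
grip_width: 0.6
t 11.55 tcp [656.9 185.9  40. ] F [ 1.2 -0.5  1.1] w 0.6 toolx [ 0.001 -0.    -1.   ] y [-0.092 -0.996 -0.   ] z [-0.996  0.092 -0.001] j [ 0.16  0.8   1.25 -0.    1.09  1.83]
```

View pics/p13s.png

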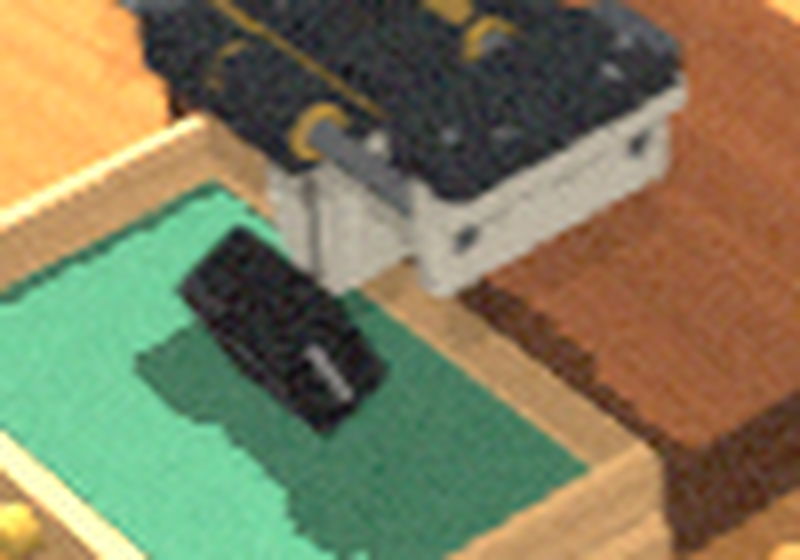

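```bash
python3 -m crank '[{"dx":-4,"dy":0,"dz":0,"spin":0},{"dx":-7,"dy":0,"dz":0,"spin":0}]' 100; python3 - <<'E'
from h import *
go((417,191.9,110),-57)
E
```

```text
time: 11.77
tool_pos: [656.2, 185.7, 109.5]
tcp_rot: [0.276, 1.567, -2.958]
contact_force: [1.1, -0.3, 1.3]
grip_width: 9.5
t 11.77 tcp [656.2 185.7 109.5] F [ 1.1 -0.3  1.3] w 9.5 toolx [-0.003 -0.001 -1.   ] y [-0.092 -0.996  0.001] z [-0.996  0.092  0.003] j [ 0.16  0.73  1.19 -0.    1.23  1.83]
dx 0.03 dy 1.59 dz 23.87 cm spin -0.668 (or 2.473)
```

```bash
python3 -m crank '[{"dx":0,"dy":1.6,"dz":23.9,"spin":-0.67},{"dx":0,"dy":1.6,"dz":23.9,"spin":-0.67},{"dx":0,"dy":1.6,"dz":23.9,"spin":-0.67},{"dx":0,"dy":1.6,"dz":23.9,"spin":-0.67},{"dx":0,"dy":1.6,"dz":23.9,"spin":-0.67},{"dx":0,"dy":1.6,"dz":23.9,"spin":-0.67},{"dx":0,"dy":1.6,"dz":23.9,"spin":-0.67},{"dx":0,"dy":1.6,"dz":23.9,"spin":-0.67},{"dx":0,"dy":1.6,"dz":23.9,"spin":-0.67}]' 100; python3 - <<'E'
from h import *
crop("top","q1t.png",110,120,260,290,4.5);crop("side","q1s.png",110,90,290,240,4.4)
go((417,191.9,10),-57)
E
```

```text
time: 12.52
tool_pos: [419.0, 192.2, 110.3]
tcp_rot: [2.752, 1.568, 0.187]
contact_force: [0.8, -0.4, 0.2]
grip_width: 69.3
t 12.62 tcp [419.3 192.  109.9] F [-0.5 -0.4 -0.5] w 77.0 toolx [ 0.002  0.    -1.   ] y [ 0.545 -0.838  0.001] z [-0.838 -0.545 -0.001] j [ 0.26  0.37  1.86 -0.    0.92  1.26]
dx 9.99 dy -0.12 dz 0.21 cm spin 0.001 (or -3.141)
```

View pics/q1t.png

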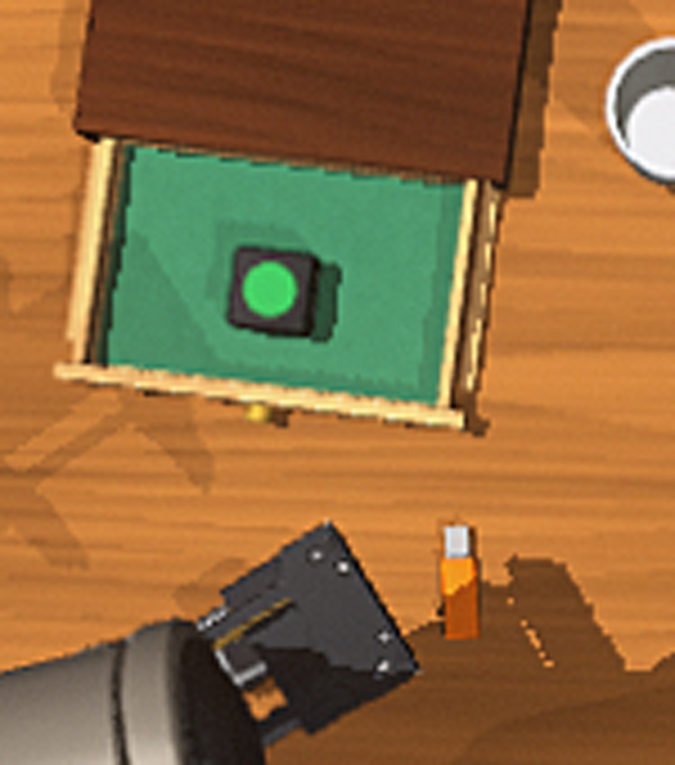

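View pics/q1s.png

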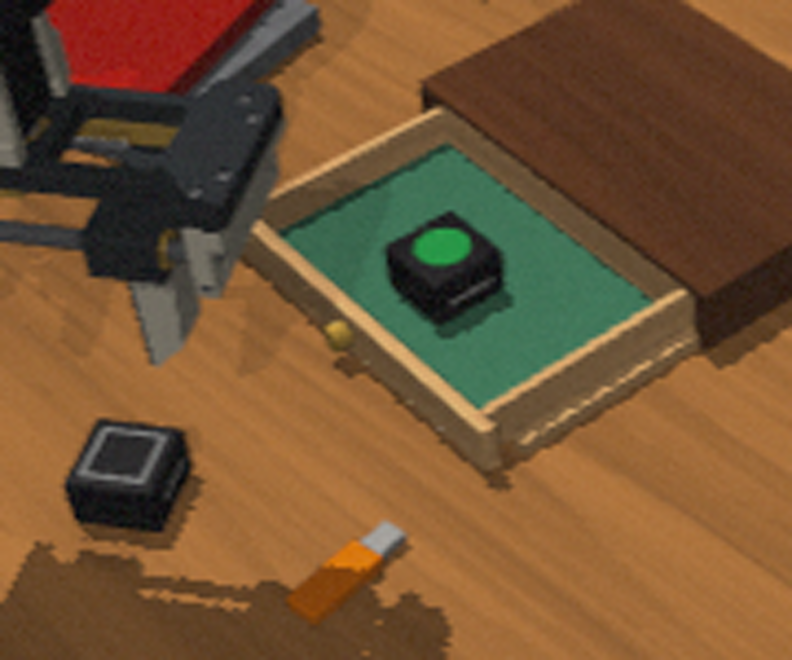

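Reader 1 is green, lying mark up in the drawer (top crop px 270,290). Next is the left reader.

```bash
python3 -m crank '[{"dx":4,"dy":-0.1,"dz":0.2,"spin":0},{"dx":8,"dy":-0.1,"dz":0.2,"spin":0},{"dx":9.8,"dy":-0.1,"dz":0.2,"spin":0},{"dx":10,"dy":-0.1,"dz":0.2,"spin":0},{"dx":10,"dy":-0.1,"dz":0.2,"spin":0}]' && python3 -m crank '[{"dx":0,"dy":0,"dz":0,"spin":0},{"dx":0,"dy":0,"dz":0,"spin":0},{"dx":0,"dy":0,"dz":0,"spin":0},{"dx":0,"dy":0,"dz":0,"spin":0},{"dx":0,"dy":0,"dz":0,"spin":0},{"dx":0,"dy":0,"dz":0,"spin":0},{"dx":0,"dy":0,"dz":0,"spin":0},{"dx":0,"dy":0,"dz":0,"spin":0},{"dx":0,"dy":0,"dz":0,"spin":0}]' 0;  python3 -m crank '[{"dx":-2,"dy":0,"dz":0,"spin":0},{"dx":-6,"dy":0,"dz":0,"spin":0},{"dx":-9,"dy":0,"dz":0,"spin":0},{"dx":-9,"dy":0,"dz":0,"spin":0}]'; python3 -c "
from h import *
st(); crop('side','r1s.png',110,110,260,230,5); c=capture('top')
for p in [(60,290),(0,0)]: pass
print('reader1',onz(c,np.array([270,290])/4.5+[110,120],34).round(1))
go((640,225,60),-95.5)"
```

```text
time: 13.03
tool_pos: [415.7, 191.4, 8.7]
tcp_rot: [-0.269, 1.568, -2.833]
contact_force: [0.6, -0.3, 0.2]
grip_width: 91.6
time: 13.78
tool_pos: [415.5, 191.7, 9.8]
tcp_rot: [1.929, 1.571, -0.635]
contact_force: [0.6, 0.6, 1.1]
grip_width: 41.5
time: 14.12
tool_pos: [418.6, 192.6, 104.6]
tcp_rot: [2.821, 1.561, 0.258]
contact_force: [0.7, 0.4, -1.2]
grip_width: 41.6
t 14.12 tcp [418.6 192.6 104.6] F [ 0.7  0.4 -1.2] w 41.6 toolx [ 0.009  0.002 -1.   ] y [ 0.546 -0.838  0.003] z [-0.838 -0.546 -0.009] j [ 0.26  0.37  1.87 -0.    0.89  1.26]
reader1 [608.3 191.1  34. ]
t 14.22 tcp [416.  191.8 100.4] F [ 0.5 -0.2 -2.1] w 41.6 toolx [ 0.002  0.001 -1.   ] y [ 0.546 -0.838  0.001] z [-0.838 -0.546 -0.002] j [ 0.26  0.38  1.88 -0.    0.89  1.26]
dx 4.10 dy 9.46 dz -20.57 cm spin 0.674 (or -2.468)
```

View pics/r1s.png

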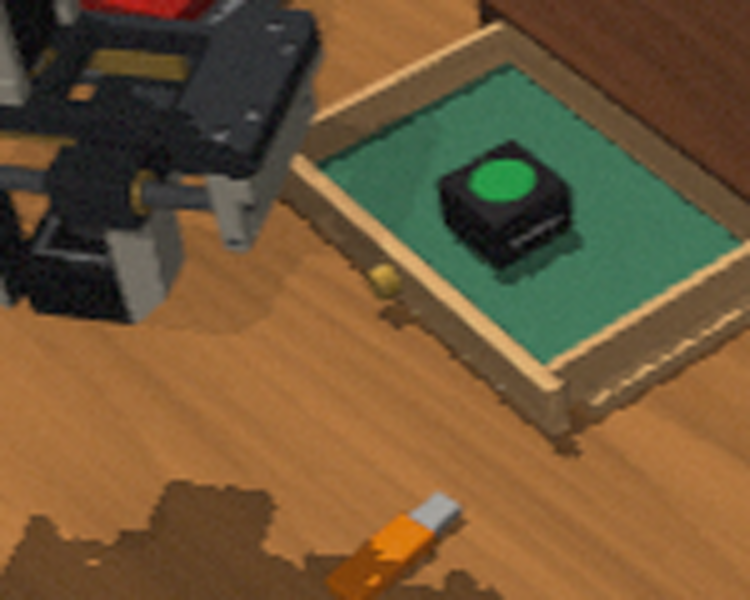

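```bash
python3 -c "
from h import *
go((648,232,56),-95.5)"
```

```text
t 14.22 tcp [416.  191.8 100.4] F [ 0.5 -0.2 -2.1] w 41.6 toolx [ 0.002  0.001 -1.   ] y [ 0.546 -0.838  0.001] z [-0.838 -0.546 -0.002] j [ 0.26  0.38  1.88 -0.    0.89  1.26]
dx 4.50 dy 9.31 dz -21.62 cm spin 0.674 (or -2.468)
```

```bash
python3 -m crank '[{"dx":1,"dy":9.3,"dz":-21.6,"spin":0.67},{"dx":1,"dy":9.3,"dz":-21.6,"spin":0.67},{"dx":1,"dy":9.3,"dz":-21.6,"spin":0.67},{"dx":1,"dy":9.3,"dz":-21.6,"spin":0.67},{"dx":1,"dy":9.3,"dz":-21.6,"spin":0.67},{"dx":1,"dy":9.3,"dz":-21.6,"spin":0.67},{"dx":3,"dy":9.3,"dz":-21.6,"spin":0.67},{"dx":4.5,"dy":9.3,"dz":-21.6,"spin":0.67},{"dx":4.5,"dy":9.3,"dz":-21.6,"spin":0.67},{"dx":4.5,"dy":9.3,"dz":-21.6,"spin":0.67}]'; python3 -c "
from h import *
go((648,232,46),-95.5)"
```

```text
time: 15.05
tool_pos: [645.4, 231.3, 51.6]
tcp_rot: [0.339, 1.565, -2.895]
contact_force: [0.3, -0.7, -0.2]
grip_width: 41.8
t 15.05 tcp [645.4 231.3  51.6] F [ 0.3 -0.7 -0.2] w 41.8 toolx [-0.006 -0.001 -1.   ] y [-0.092 -0.996  0.002] z [-0.996  0.092  0.006] j [ 0.23  0.8   1.23 -0.    1.13  1.9 ]
dx 0.56 dy -0.10 dz -0.25 cm spin 0.004 (or -3.138)
```

```bash
python3 -m crank '[{"dx":0.7,"dy":0,"dz":0,"spin":0},{"dx":1.2,"dy":0,"dz":0,"spin":0},{"dx":1.6,"dy":0,"dz":0,"spin":0},{"dx":2,"dy":0,"dz":0,"spin":0},{"dx":2,"dy":0,"dz":0,"spin":0}]'; python3 -m crank '[{"dx":0.4,"dy":0,"dz":0.1,"spin":0},{"dx":0.8,"dy":0,"dz":0.1,"spin":0},{"dx":1.2,"dy":0,"dz":0.2,"spin":0},{"dx":1.4,"dy":0,"dz":0.2,"spin":0},{"dx":1.4,"dy":0,"dz":0.2,"spin":0}]'; python3 - <<'E'
from h import *
st(); c=capture("side"); im=c["frame"][95:160,180:270]
im=np.clip(im.astype(float)*2.2,0,255).astype(np.uint8)
cv2.imwrite("pics/r2s.png",cv2.resize(im,None,fx=8,fy=8,interpolation=cv2.INTER_LANCZOS4))
E
```

```text
time: 15.47
tool_pos: [646.2, 232.1, 35.7]
tcp_rot: [-0.111, 1.57, 2.939]
contact_force: [-6.5, -0.3, 5.1]
grip_width: 41.6
time: 15.88
tool_pos: [645.8, 232.2, 22.5]
tcp_rot: [-2.854, 1.568, 0.196]
contact_force: [-2.0, 0.3, 5.8]
grip_width: 41.6
t 15.88 tcp [645.8 232.2  22.5] F [-2.   0.3  5.8] w 41.6 toolx [ 0.003  0.001 -1.   ] y [-0.092 -0.996 -0.001] z [-0.996  0.092 -0.003] j [ 0.23  0.83  1.25 -0.    1.06  1.9 ]
```

View pics/r2s.png

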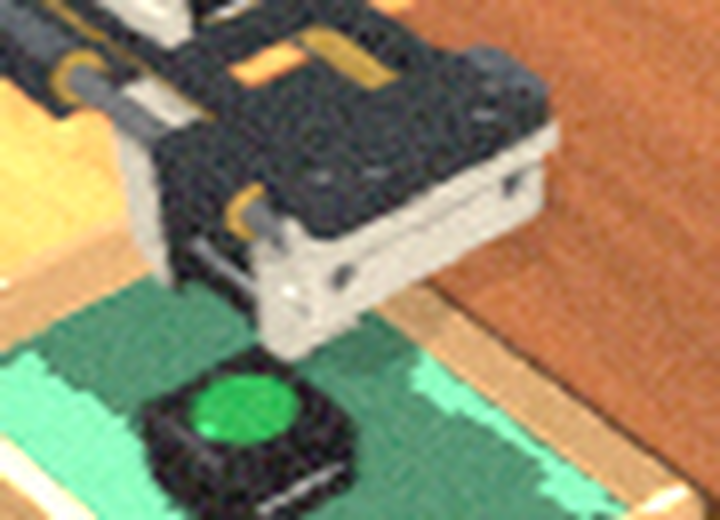

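```bash
python3 -m crank '[{"dx":0.3,"dy":0,"dz":-0.3,"spin":0},{"dx":0.5,"dy":0,"dz":-0.6,"spin":0},{"dx":0.7,"dy":0,"dz":-0.8,"spin":0},{"dx":0.9,"dy":0,"dz":-1.0,"spin":0},{"dx":0.9,"dy":0,"dz":-1.0,"spin":0}]'; python3 -m crank '[{"dx":0,"dy":0,"dz":-0.2,"spin":0},{"dx":0,"dy":0,"dz":-0.4,"spin":0},{"dx":0,"dy":0,"dz":-0.4,"spin":0}]'; python3 - <<'E'
from h import *
st(); c=capture("side"); im=c["frame"][95:160,180:270]
im=np.clip(im.astype(float)*2.2,0,255).astype(np.uint8)
cv2.imwrite("pics/r3s.png",cv2.resize(im,None,fx=8,fy=8,interpolation=cv2.INTER_LANCZOS4))
E
```

```text
time: 16.35
tool_pos: [651.3, 231.7, 13.7]
tcp_rot: [0.138, 1.563, -3.095]
contact_force: [-18.9, -1.1, 16.9]
grip_width: 41.8
time: 16.6
tool_pos: [652.7, 231.7, 13.2]
tcp_rot: [0.148, 1.557, -3.085]
contact_force: [-27.3, 0.0, 19.8]
grip_width: 42.1
t 16.60 tcp [652.7 231.7  13.2] F [-27.3   0.   19.8] w 42.1 toolx [-0.013 -0.001 -1.   ] y [-0.091 -0.996  0.002] z [-0.996  0.091  0.013] j [0.23 0.86 1.22 0.   1.08 1.89]
```

View pics/r3s.png

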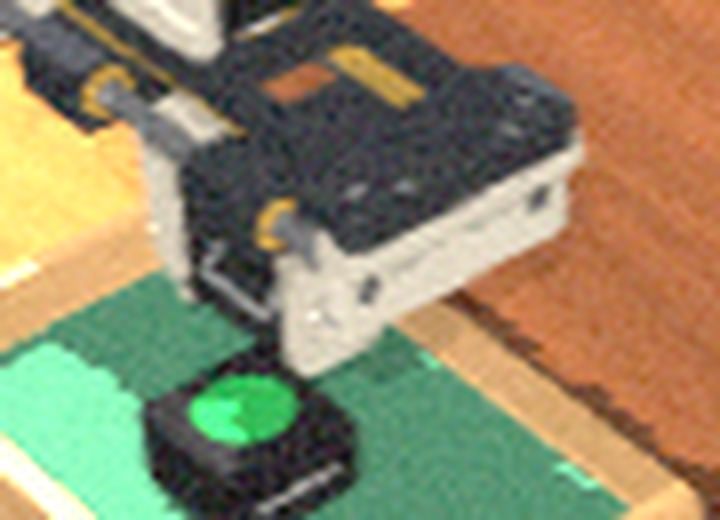

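```bash
python3 -m crank '[{"dx":0,"dy":0,"dz":0,"spin":0},{"dx":0,"dy":0,"dz":0,"spin":0},{"dx":0,"dy":0,"dz":0,"spin":0},{"dx":0,"dy":0,"dz":0,"spin":0}]' 52; python3 - <<'E'
from h import *
st(); c=capture("side"); im=c["frame"][95:160,180:270]
im=np.clip(im.astype(float)*2.2,0,255).astype(np.uint8)
cv2.imwrite("pics/r4s.png",cv2.resize(im,None,fx=8,fy=8,interpolation=cv2.INTER_LANCZOS4))
E
```

```text
time: 16.98
tool_pos: [659.7, 230.5, 12.0]
tcp_rot: [-2.991, 1.57, 0.059]
contact_force: [-0.1, -0.1, 0.0]
grip_width: 47.5
t 16.98 tcp [659.7 230.5  12. ] F [-0.1 -0.1  0. ] w 47.5 toolx [ 0.001  0.    -1.   ] y [-0.092 -0.996 -0.   ] z [-0.996  0.092 -0.001] j [ 0.23  0.86  1.21 -0.    1.07  1.89]
```

View pics/r4s.png

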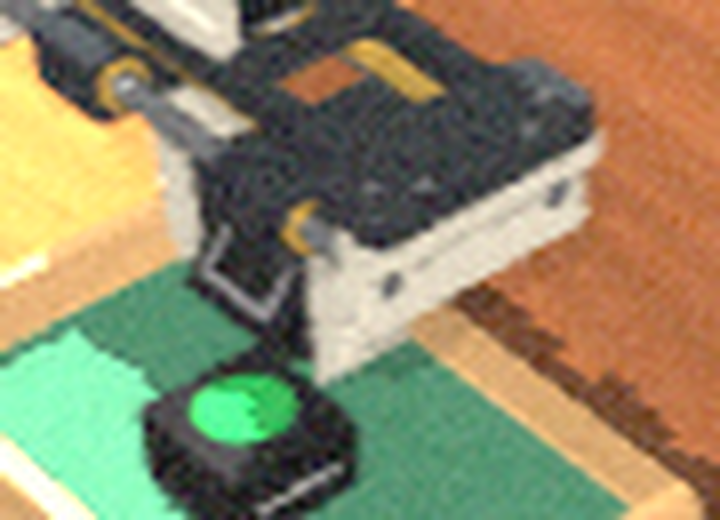

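```bash
python3 -m crank '[{"dx":-3,"dy":0,"dz":0,"spin":0},{"dx":-7,"dy":0,"dz":0,"spin":0},{"dx":-7,"dy":-0.3,"dz":3,"spin":0},{"dx":-7,"dy":-0.3,"dz":5.5,"spin":0},{"dx":-7,"dy":-0.3,"dz":5.5,"spin":0},{"dx":-7,"dy":-0.3,"dz":5.5,"spin":0},{"dx":-7,"dy":-0.3,"dz":5.5,"spin":0},{"dx":-7,"dy":-0.3,"dz":5.5,"spin":0}]' 0; python3 - <<'E'
from h import *
st(); c=capture("side"); im=c["frame"][95:160,180:270]
im=np.clip(im.astype(float)*2.2,0,255).astype(np.uint8)
cv2.imwrite("pics/r5s.png",cv2.resize(im,None,fx=8,fy=8,interpolation=cv2.INTER_LANCZOS4))
crop("top","r5t.png",120,130,240,220,6)
E
```

```text
time: 17.7
tool_pos: [605.8, 238.5, 81.5]
tcp_rot: [-3.024, 1.57, 0.025]
contact_force: [0.6, -0.8, -1.2]
grip_width: 1.4
t 17.70 tcp [605.8 238.5  81.5] F [ 0.6 -0.8 -1.2] w 1.4 toolx [ 0.001  0.    -1.   ] y [-0.093 -0.996 -0.   ] z [-0.996  0.093 -0.001] j [ 0.26  0.7   1.33 -0.    1.11  1.92]
```

View pics/r5s.png

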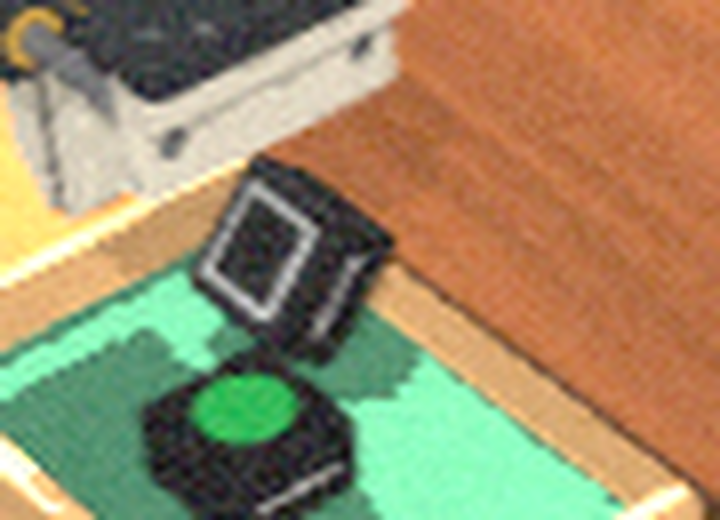

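View pics/r5t.png

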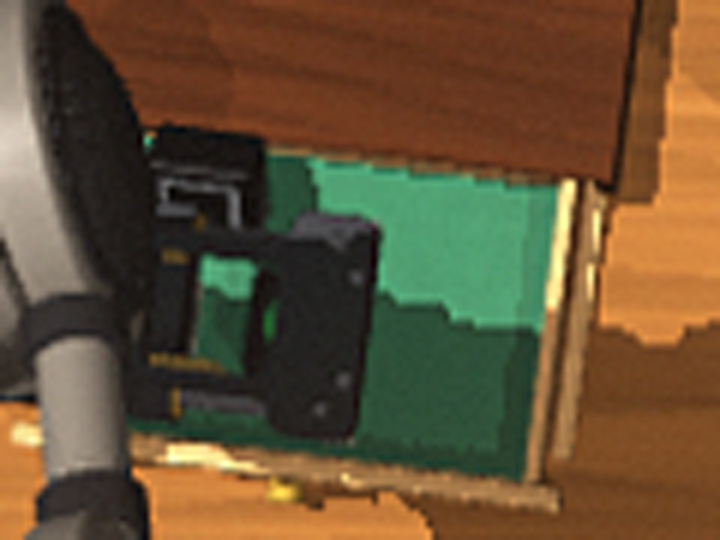

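```bash
python3 - <<'E'
from h import *
c=capture("side")
for n,p,z in [("sq ctr",(262,250),30),("T left",(198,275),24),("T right",(290,355),24)]: print(n,onz(c,np.array(p)/8+[180,95],z).round(1))
go((615,236,14))
E
```

```text
sq ctr [659.4 237.   30. ]
T left [644.8 247.9  24. ]
T right [638.8 204.3  24. ]
t 17.85 tcp [605.3 238.4  81.2] F [ 0.3 -0.2 -0.1] w 0.3 toolx [ 0. -0. -1.] y [-0.093 -0.996  0.   ] z [-0.996  0.093 -0.   ] j [ 0.26  0.7   1.33 -0.    1.11  1.92]
dx 6.72 dy 0.15 dz -0.98 cm
```

```bash
python3 -m crank '[{"dx":2,"dy":0.1,"dz":-1,"spin":0},{"dx":5,"dy":0.1,"dz":-1,"spin":0},{"dx":6.8,"dy":0.1,"dz":-1,"spin":0},{"dx":6.8,"dy":0.1,"dz":-1.6,"spin":0},{"dx":6.8,"dy":0.1,"dz":-2.2,"spin":0},{"dx":6.8,"dy":0.1,"dz":-2.7,"spin":0},{"dx":6.8,"dy":0.1,"dz":-3.2,"spin":0},{"dx":6.8,"dy":0.1,"dz":-3.2,"spin":0}]'; python3 - <<'E'
from h import *
st(); c=capture("side"); im=c["frame"][95:160,180:270]
im=np.clip(im.astype(float)*2.2,0,255).astype(np.uint8)
cv2.imwrite("pics/r6s.png",cv2.resize(im,None,fx=8,fy=8,interpolation=cv2.INTER_LANCZOS4))
E
python3 -m crank '[{"dx":0,"dy":0,"dz":-0.3,"spin":0},{"dx":0,"dy":0,"dz":-0.5,"spin":0},{"dx":0,"dy":0,"dz":-0.7,"spin":0},{"dx":0,"dy":0,"dz":-0.7,"spin":0}]'; python3 - <<'E'
from h import *
st(); c=capture("side"); im=c["frame"][95:160,180:270]
im=np.clip(im.astype(float)*2.2,0,255).astype(np.uint8)
cv2.imwrite("pics/r7s.png",cv2.resize(im,None,fx=8,fy=8,interpolation=cv2.INTER_LANCZOS4))
E
```

```text
time: 18.52
tool_pos: [638.3, 234.6, 14.7]
tcp_rot: [-2.898, 1.568, 0.151]
contact_force: [-0.1, -0.8, -0.4]
grip_width: 0.4
t 18.52 tcp [638.3 234.6  14.7] F [-0.1 -0.8 -0.4] w 0.4 toolx [ 0.003  0.    -1.   ] y [-0.093 -0.996 -0.001] z [-0.996  0.093 -0.003] j [ 0.24  0.83  1.28 -0.    1.03  1.9 ]
time: 18.9
tool_pos: [643.9, 234.1, 13.9]
tcp_rot: [-3.016, 1.57, 0.033]
contact_force: [0.1, 0.8, 0.2]
grip_width: 0.1
t 18.90 tcp [643.9 234.1  13.9] F [0.1 0.8 0.2] w 0.1 toolx [ 0.001  0.    -1.   ] y [-0.092 -0.996 -0.   ] z [-0.996  0.092 -0.001] j [ 0.24  0.84  1.26 -0.    1.05  1.9 ]
```

View pics/r6s.png

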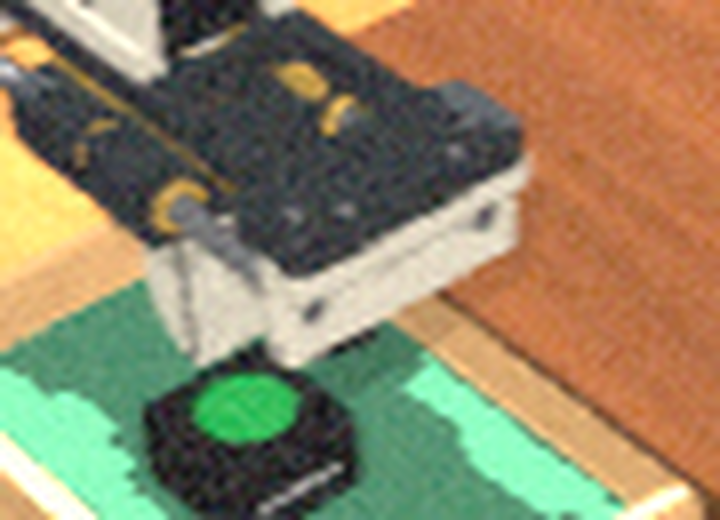

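View pics/r7s.png

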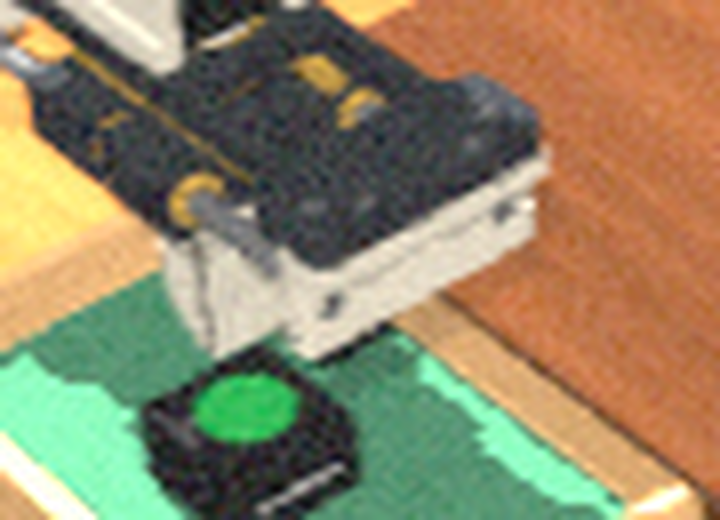

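```bash
python3 -m crank '[{"dx":0,"dy":0,"dz":-0.2,"spin":0},{"dx":0,"dy":0,"dz":-0.4,"spin":0},{"dx":0,"dy":0,"dz":-0.4,"spin":0}]';python3 -m crank '[{"dx":-4,"dy":0,"dz":1,"spin":0},{"dx":-7,"dy":0,"dz":2,"spin":0},{"dx":-9,"dy":0,"dz":3,"spin":0},{"dx":-9,"dy":0,"dz":3,"spin":0}]'; python3 - <<'E'
from h import *
st(); c=capture("side"); im=c["frame"][95:160,180:270]
im=np.clip(im.astype(float)*2.2,0,255).astype(np.uint8)
cv2.imwrite("pics/r8s.png",cv2.resize(im,None,fx=8,fy=8,interpolation=cv2.INTER_LANCZOS4))
E
```

```text
time: 19.2
tool_pos: [645.5, 234.0, 13.6]
tcp_rot: [0.164, 1.566, -3.069]
contact_force: [-7.5, 0.1, 5.5]
grip_width: 0.5
time: 19.53
tool_pos: [618.9, 237.7, 109.3]
tcp_rot: [-2.781, 1.563, 0.269]
contact_force: [1.4, -0.4, 0.9]
grip_width: 0.5
t 19.53 tcp [618.9 237.7 109.3] F [ 1.4 -0.4  0.9] w 0.5 toolx [ 0.008  0.002 -1.   ] y [-0.091 -0.996 -0.003] z [-0.996  0.091 -0.008] j [0.25 0.69 1.27 0.   1.18 1.91]
```

View pics/r8s.png

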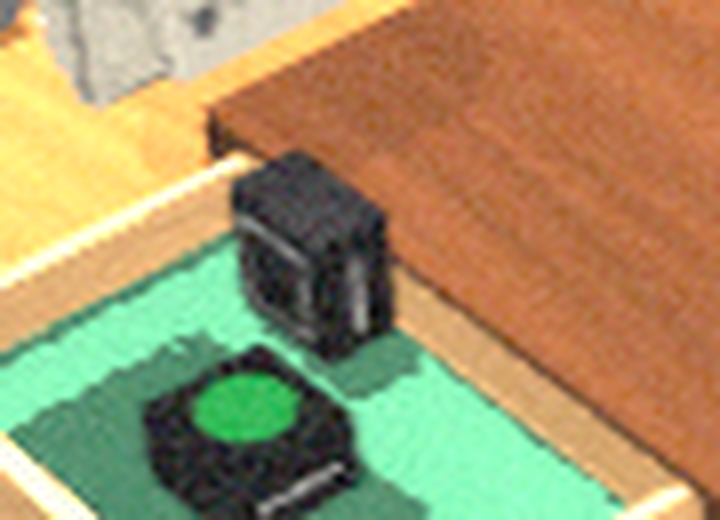

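```bash
python3 - <<'E'
from h import *
c=capture("side")
for p in [(235,190),(300,155),(385,215),(320,250),(310,203)]: print(onz(c,np.array(p)/8+[180,95],50).round(1))
ct=capture("top"); hs=cv2.cvtColor(ct["frame"],cv2.COLOR_BGR2HSV)
m=cv2.inRange(hs,(55,120,150),(75,255,255)); ys,xs=np.where(m); print(len(xs),onz(ct,(xs.mean(),ys.mean()),34).round(1))
cs=cv2.cvtColor(c["frame"],cv2.COLOR_BGR2HSV); m=cv2.inRange(cs,(50,170,140),(75,255,255)); ys,xs=np.where(m); print(len(xs),onz(c,(xs.mean(),ys.mean()),34).round(1))
E
```

```text
[656.3 241.7  50. ]
[678.7 239.9  50. ]
[676.2 203.7  50. ]
[654.2 205.8  50. ]
[666.1 222.4  50. ]
473 [643.9 148.8  34. ]
0 [nan nan nan]<stdin>:6: RuntimeWarning: Mean of empty slice.
  ret = ret.dtype.type(ret / rcount)
```

```bash
python3 - <<'E'
from h import *
go((606,237,14)); go((603,206,14))
E
```

```text
t 19.68 tcp [617.4 236.4 103.3] F [-0.2  0.3 -0.3] w 0.5 toolx [-0. -0. -1.] y [-0.092 -0.996  0.   ] z [-0.996  0.092  0.   ] j [ 0.25  0.7   1.27 -0.    1.17  1.91]
dx 8.93 dy 0.04 dz 1.14 cm t 19.68 tcp [617.4 236.4 103.3] F [-0.2  0.3 -0.3] w 0.5 toolx [-0. -0. -1.] y [-0.092 -0.996  0.   ] z [-0.996  0.092  0.   ] j [ 0.25  0.7   1.27 -0.    1.17  1.91]
dx 8.93 dy 3.16 dz 1.16 cm
```

Then up, over the housing, behind the standing reader, ready to topple it.

```bash
python3 -m crank '[{"dx":4,"dy":0,"dz":1.1,"spin":0},{"dx":7.5,"dy":0,"dz":1.1,"spin":0},{"dx":8.9,"dy":0,"dz":1.1,"spin":0},{"dx":8.9,"dy":0.6,"dz":1.1,"spin":0},{"dx":8.9,"dy":1.2,"dz":1.1,"spin":0},{"dx":8.9,"dy":1.8,"dz":1.1,"spin":0},{"dx":8.9,"dy":2.4,"dz":1.1,"spin":0},{"dx":8.9,"dy":3.0,"dz":1.1,"spin":0},{"dx":8.9,"dy":3.2,"dz":1.1,"spin":0},{"dx":8.9,"dy":2.9,"dz":1.1,"spin":0},{"dx":5,"dy":2.5,"dz":1.1,"spin":0},{"dx":1,"dy":2,"dz":1.1,"spin":0},{"dx":0,"dy":1,"dz":-2,"spin":0},{"dx":0,"dy":1,"dz":-5,"spin":0},{"dx":0,"dy":1,"dz":-8,"spin":0},{"dx":0,"dy":1,"dz":-9.2,"spin":0}]'; python3 - <<'E'
from h import *
st(); c=capture("side"); im=c["frame"][95:170,170:270]
im=np.clip(im.astype(float)*2.2,0,255).astype(np.uint8)
cv2.imwrite("pics/r9s.png",cv2.resize(im,None,fx=8,fy=8,interpolation=cv2.INTER_LANCZOS4))
for z,n in((34,"x"),): pass
go((704,224,41))
E
```

```text
time: 21.02
tool_pos: [711.2, 217.8, 104.4]
tcp_rot: [-2.988, 1.567, 0.061]
contact_force: [0.5, 0.8, -0.2]
grip_width: 0.5
t 21.02 tcp [711.2 217.8 104.4] F [ 0.5  0.8 -0.2] w 0.5 toolx [ 0.004  0.    -1.   ] y [-0.093 -0.996 -0.001] z [-0.996  0.093 -0.003] j [ 0.19  0.85  0.96 -0.    1.33  1.86]
t 21.07 tcp [711.7 217.3 103.5] F [-2.  -1.4 -0.4] w 0.6 toolx [ 0.003  0.    -1.   ] y [-0.093 -0.996 -0.   ] z [-0.996  0.093 -0.003] j [ 0.19  0.85  0.96 -0.    1.33  1.86]
dx 6.25 dy -0.59 dz 0.84 cm
```

View pics/r9s.png

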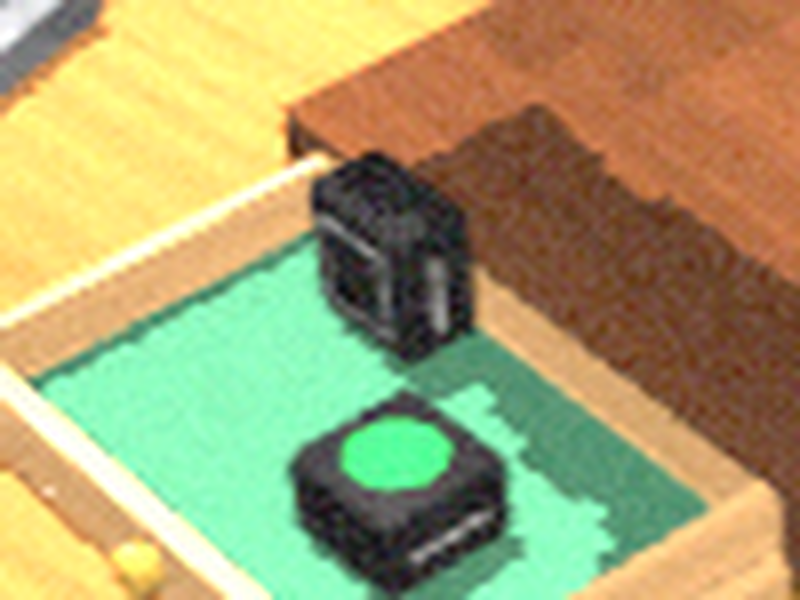

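```bash
python3 -m crank '[{"dx":3,"dy":-0.6,"dz":0,"spin":0},{"dx":5.5,"dy":-0.6,"dz":0.5,"spin":0},{"dx":6.2,"dy":-0.6,"dz":0.8,"spin":0},{"dx":6.2,"dy":-0.6,"dz":1.2,"spin":0},{"dx":6.2,"dy":-0.6,"dz":1.8,"spin":0},{"dx":6.2,"dy":-0.6,"dz":2.3,"spin":0},{"dx":6.2,"dy":-0.6,"dz":2.8,"spin":0},{"dx":6.2,"dy":-0.6,"dz":3.2,"spin":0},{"dx":6.2,"dy":-0.6,"dz":3.6,"spin":0},{"dx":3,"dy":-0.6,"dz":3.6,"spin":0},{"dx":-1,"dy":-0.6,"dz":3.6,"spin":0},{"dx":-1,"dy":-0.6,"dz":3.6,"spin":0}]'; python3 - <<'E'
from h import *
st(); c=capture("side"); im=c["frame"][95:170,170:270]
im=np.clip(im.astype(float)*2.2,0,255).astype(np.uint8)
cv2.imwrite("pics/r10s.png",cv2.resize(im,None,fx=8,fy=8,interpolation=cv2.INTER_LANCZOS4))
E
```

```text
time: 22.07
tool_pos: [676.6, 228.4, 123.0]
tcp_rot: [-2.835, 1.557, 0.214]
contact_force: [1.7, 0.3, 1.9]
grip_width: 0.6
t 22.07 tcp [676.6 228.4 123. ] F [1.7 0.3 1.9] w 0.6 toolx [ 0.014  0.003 -1.   ] y [-0.092 -0.996 -0.004] z [-0.996  0.092 -0.013] j [ 0.22  0.77  1.07 -0.    1.29  1.88]
```

View pics/r10s.png

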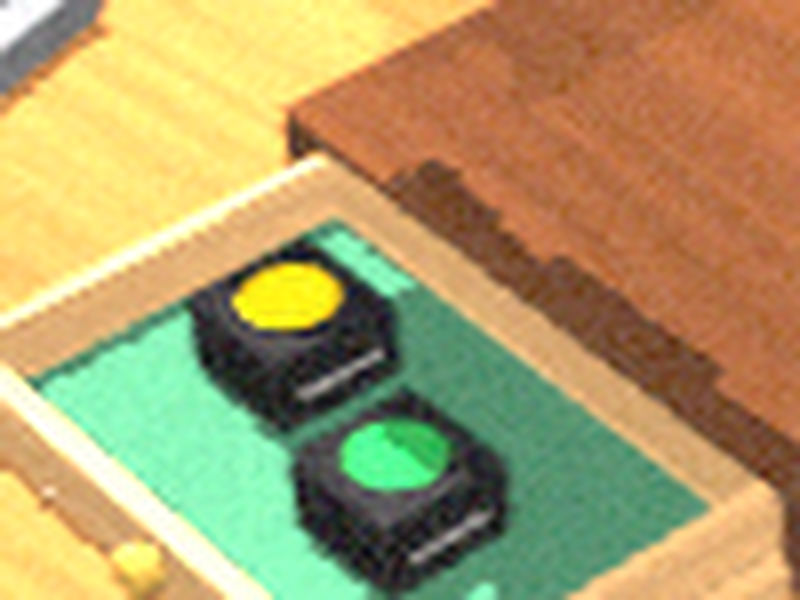

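```bash
cat > m.py <<'E'
from h import *
def mark(c,col,box,z=34):
    hs=cv2.cvtColor(c["frame"],cv2.COLOR_BGR2HSV); x0,y0,x1,y1=box
    lo,hi={"y":((22,170,130),(34,255,255)),"g":((50,150,120),(72,255,255))}[col]
    m=np.zeros(hs.shape[:2],np.uint8); m[y0:y1,x0:x1]=cv2.inRange(hs,lo,hi)[y0:y1,x0:x1]
    n,l,s,ce=cv2.connectedComponentsWithStats(m)
    if n<2: return None
    i=1+np.argmax(s[1:,4]); return s[i].tolist(),onz(c,ce[i],z).round(1)
E
python3 - <<'E'
from m import *
s=capture("side");t=capture("top")
print(mark(s,"y",(190,120,225,145)),mark(t,"y",(140,155,210,205)),mark(s,"g",(205,140,235,160)))
go((620,226,100),-5.5)
E
```

```text
([200, 128, 11, 8, 64], array([632.3, 230.7,  34. ])) ([150, 168, 8, 11, 73], array([633.8, 230.2,  34. ])) ([214, 148, 10, 8, 49], array([605.4, 162.9,  34. ]))
t 22.22 tcp [672.9 227.4 114.6] F [-0.3 -0.  -0.1] w 0.3 toolx [ 0.001  0.    -1.   ] y [-0.092 -0.996 -0.   ] z [-0.996  0.092 -0.001] j [ 0.22  0.78  1.08 -0.    1.28  1.88]
dx 1.45 dy 0.63 dz 5.26 cm spin -1.567 (or 1.575)
```

```bash
python3 -m crank '[{"dx":0,"dy":0.1,"dz":4.8,"spin":-1.57},{"dx":0,"dy":0.1,"dz":4.8,"spin":-1.57},{"dx":0,"dy":0.1,"dz":4.8,"spin":-1.57},{"dx":0,"dy":0.1,"dz":4.8,"spin":-1.57},{"dx":0,"dy":0.1,"dz":4.8,"spin":-1.57},{"dx":0,"dy":0.1,"dz":4.8,"spin":-1.57},{"dx":0,"dy":0.1,"dz":4.8,"spin":-1.57},{"dx":0,"dy":0.1,"dz":4.8,"spin":-1.57},{"dx":0,"dy":0.1,"dz":4.8,"spin":-1.57},{"dx":0,"dy":0.1,"dz":4.8,"spin":-1.57},{"dx":2,"dy":0.1,"dz":4.8,"spin":-1.57},{"dx":4,"dy":0.1,"dz":4.8,"spin":-1.57},{"dx":5.5,"dy":0.1,"dz":4.8,"spin":-1.57},{"dx":5.5,"dy":0.1,"dz":4.8,"spin":-1.57}]' 65; python3 -c "
from h import *
go((625.5,231.2,11),-5.5)"
```

```text
time: 23.38
tool_pos: [621.7, 229.9, 53.4]
tcp_rot: [-1.226, 1.561, -2.887]
contact_force: [-0.2, -0.1, -0.7]
grip_width: 59.4
t 23.38 tcp [621.7 229.9  53.4] F [-0.2 -0.1 -0.7] w 59.4 toolx [-0.009 -0.002 -1.   ] y [ 0.996 -0.09  -0.009] z [-0.09  -0.996  0.003] j [ 0.24  0.76  1.3  -0.    1.09  0.33]
dx 4.24 dy 0.41 dz -0.18 cm spin 0.005 (or -3.136)
```

```bash
python3 -m crank '[{"dx":1,"dy":0,"dz":0,"spin":0},{"dx":3,"dy":0,"dz":0,"spin":0},{"dx":4.6,"dy":0,"dz":0,"spin":0},{"dx":4.8,"dy":0,"dz":0,"spin":0}]'; python3 -m crank '[{"dx":0,"dy":0,"dz":0,"spin":0},{"dx":0,"dy":0,"dz":0,"spin":0},{"dx":0,"dy":0,"dz":0,"spin":0},{"dx":0,"dy":0,"dz":0,"spin":0},{"dx":0,"dy":0,"dz":0,"spin":0},{"dx":-2,"dy":0,"dz":0,"spin":0},{"dx":-6,"dy":0,"dz":0,"spin":0},{"dx":-9,"dy":0,"dz":0,"spin":0},{"dx":-11,"dy":0,"dz":0,"spin":0},{"dx":-11,"dy":0,"dz":0,"spin":0}]' 0; python3 -c "
from h import *
crop('side','y1s.png',150,60,290,180,5)
go((620,-187,120),-5.2)"
```

```text
time: 23.72
tool_pos: [624.3, 230.5, 8.6]
tcp_rot: [-1.175, 1.569, -2.841]
contact_force: [0.4, 0.8, 0.7]
grip_width: 59.6
time: 24.55
tool_pos: [627.6, 231.5, 126.8]
tcp_rot: [1.9, 1.561, 0.236]
contact_force: [-0.1, 0.0, -0.3]
grip_width: 41.9
t 24.60 tcp [626.4 231.2 123.8] F [ 0.9  0.8 -1.1] w 41.6 toolx [ 0.006  0.001 -1.   ] y [ 0.996 -0.093  0.005] z [-0.093 -0.996 -0.002] j [ 0.24  0.69  1.23 -0.    1.22  0.33]
dx 0.33 dy 3.25 dz 41.70 cm spin -0.002 (or 3.139)
```

View pics/y1s.png

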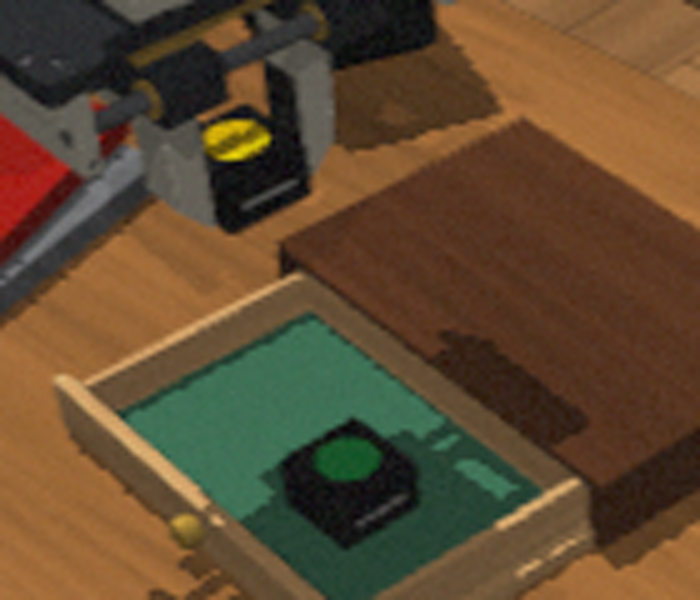

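```bash
python3 -m crank '[{"dx":0,"dy":3.2,"dz":41.7,"spin":0},{"dx":0,"dy":3.2,"dz":41.7,"spin":0},{"dx":0,"dy":3.2,"dz":41.7,"spin":0},{"dx":0,"dy":3.2,"dz":41.7,"spin":0},{"dx":0,"dy":3.2,"dz":41.7,"spin":0},{"dx":0,"dy":3.2,"dz":41.7,"spin":0},{"dx":0,"dy":3.2,"dz":41.7,"spin":0},{"dx":0,"dy":3.2,"dz":41.7,"spin":0},{"dx":0,"dy":3.2,"dz":41.7,"spin":0},{"dx":0,"dy":3.2,"dz":41.7,"spin":0},{"dx":0,"dy":3.2,"dz":41.7,"spin":0},{"dx":0,"dy":3.2,"dz":41.7,"spin":0},{"dx":0,"dy":3.2,"dz":41.7,"spin":0},{"dx":0,"dy":3.2,"dz":41.7,"spin":0},{"dx":0,"dy":3.2,"dz":41.7,"spin":0}]'; python3 -c "
from h import *
go((620,-187,9),-5.2)"
```

```text
time: 25.85
tool_pos: [618.1, -185.5, 120.3]
tcp_rot: [-2.034, 1.57, 2.588]
contact_force: [-1.0, 0.5, -0.7]
grip_width: 42.0
t 25.85 tcp [ 618.1 -185.5  120.3] F [-1.   0.5 -0.7] w 42.0 toolx [-0.001  0.001 -1.   ] y [ 0.996 -0.091 -0.001] z [-0.091 -0.996 -0.   ] j [-0.41  0.65  1.31  0.    1.18 -0.32]
dx 11.13 dy 0.21 dz 0.14 cm spin -0.000 (or 3.142)
```

```bash
python3 -m crank '[{"dx":4,"dy":0.2,"dz":0.1,"spin":0},{"dx":8,"dy":0.2,"dz":0.1,"spin":0},{"dx":10.6,"dy":0.2,"dz":0.1,"spin":0},{"dx":11.2,"dy":0.2,"dz":0.1,"spin":0},{"dx":11.2,"dy":0.2,"dz":0.1,"spin":0},{"dx":11.2,"dy":0.2,"dz":0.1,"spin":0}]'; python3 -m crank '[{"dx":0,"dy":0,"dz":0,"spin":0},{"dx":0,"dy":0,"dz":0,"spin":0},{"dx":0,"dy":0,"dz":0,"spin":0},{"dx":-4,"dy":0,"dz":0,"spin":0},{"dx":-8,"dy":0,"dz":0,"spin":0},{"dx":-10,"dy":0,"dz":0,"spin":0}]' 65; python3 -c "
from h import *
c=capture('top'); im=c['frame']; hs=cv2.cvtColor(im,cv2.COLOR_BGR2HSV)
print('coin',onz(c,(298,251),8).round(1))
go((421.3,-184,100),-67)"
```

```text
time: 26.35
tool_pos: [620.4, -187.3, 8.9]
tcp_rot: [-1.639, 1.571, 2.982]
contact_force: [-0.8, -0.6, -1.6]
grip_width: 42.1
time: 26.85
tool_pos: [621.8, -189.3, 113.6]
tcp_rot: [1.246, 1.565, -0.418]
contact_force: [1.4, -0.1, 0.7]
grip_width: 59.7
coin [ 462.6 -107.4    8. ]
t 26.90 tcp [ 623.4 -189.9  117. ] F [ 0.7 -0.6  2.5] w 60.0 toolx [ 0.011 -0.005 -1.   ] y [ 0.996 -0.093  0.011] z [-0.093 -0.996  0.004] j [-0.41  0.66  1.3  -0.    1.17 -0.32]
dx 1.48 dy -20.20 dz 1.28 cm spin 1.077 (or -2.065)
```

```bash
python3 -m crank '[{"dx":0,"dy":-19.9,"dz":1.5,"spin":1.08},{"dx":0,"dy":-19.9,"dz":1.5,"spin":1.08},{"dx":0,"dy":-19.9,"dz":1.5,"spin":1.08},{"dx":0,"dy":-19.9,"dz":1.5,"spin":1.08},{"dx":0,"dy":-19.9,"dz":1.5,"spin":1.08},{"dx":0,"dy":-19.9,"dz":1.5,"spin":1.08},{"dx":0,"dy":-19.9,"dz":1.5,"spin":1.08},{"dx":0,"dy":-19.9,"dz":1.5,"spin":1.08},{"dx":0,"dy":-19.9,"dz":1.5,"spin":1.08},{"dx":0,"dy":-19.9,"dz":1.5,"spin":1.08},{"dx":0,"dy":-19.9,"dz":1.5,"spin":1.08}]'; python3 -c "
from m import *
crop('top','z1t.png',230,130,390,300,4);crop('side','z1s.png',180,200,420,384,3.3)
go((421.3,-184,10),-67)"
```

```text
time: 27.82
tool_pos: [420.6, -185.0, 108.9]
tcp_rot: [1.986, 1.57, -0.755]
contact_force: [-0.2, -0.3, -0.5]
grip_width: 59.6
t 27.92 tcp [ 420.6 -185.   108.7] F [-0.9  0.2 -0. ] w 59.7 toolx [ 0. -0. -1.] y [ 0.39  -0.921  0.   ] z [-0.921 -0.39  -0.   ] j [-0.58  0.37  1.86 -0.    0.91  0.59]
dx 9.87 dy -0.06 dz -0.11 cm spin -0.001 (or 3.140)
```

View pics/z1t.png

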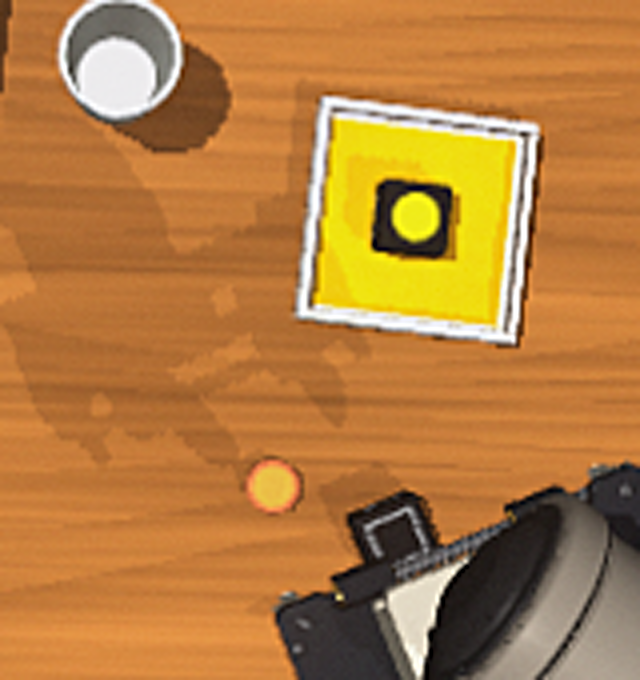

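View pics/z1s.png

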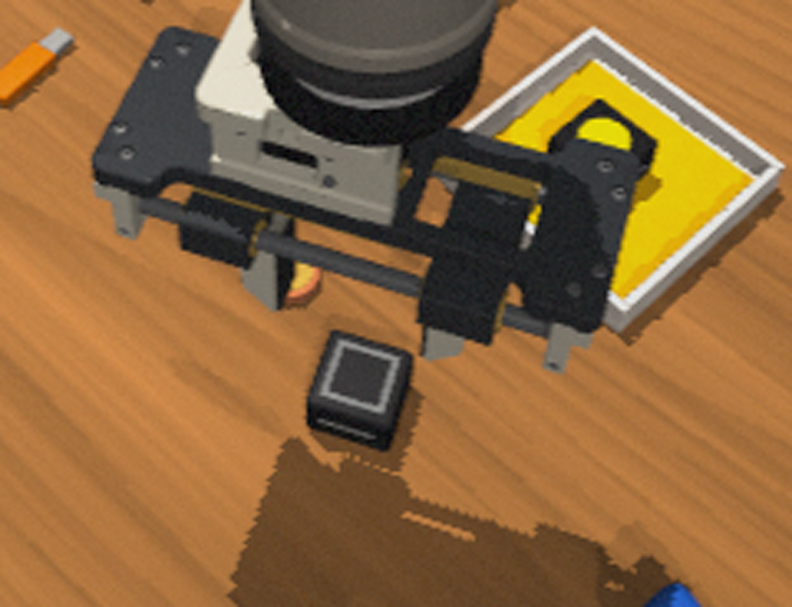

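Yellow reader lies mark up mid-tray (top crop px 412,218). The third reader and the coin are untouched.

```bash
python3 -m crank '[{"dx":4,"dy":-0.1,"dz":-0.1,"spin":0},{"dx":8,"dy":-0.1,"dz":-0.1,"spin":0},{"dx":9.7,"dy":-0.1,"dz":-0.1,"spin":0},{"dx":9.8,"dy":-0.1,"dz":-0.1,"spin":0},{"dx":9.8,"dy":-0.1,"dz":-0.1,"spin":0}]'; python3 -m crank '[{"dx":0,"dy":0,"dz":0,"spin":0},{"dx":0,"dy":0,"dz":0,"spin":0},{"dx":0,"dy":0,"dz":0,"spin":0},{"dx":0,"dy":0,"dz":0,"spin":0},{"dx":0,"dy":0,"dz":0,"spin":0},{"dx":-3,"dy":0,"dz":0,"spin":0},{"dx":-7,"dy":0,"dz":0,"spin":0},{"dx":-10,"dy":0,"dz":0,"spin":0},{"dx":-11,"dy":0,"dz":0,"spin":0},{"dx":-11,"dy":0,"dz":0,"spin":0}]' 0; python3 -c "
from h import *
crop('side','z2s.png',180,200,420,384,3.3)
go((644,220,56),-95.5)"
```

```text
time: 28.33
tool_pos: [420.7, -183.5, 10.2]
tcp_rot: [-0.932, 1.569, 2.608]
contact_force: [0.5, -0.4, 0.6]
grip_width: 59.6
time: 29.17
tool_pos: [422.7, -184.7, 124.0]
tcp_rot: [2.155, 1.564, -0.589]
contact_force: [-0.7, 0.2, -1.1]
grip_width: 41.9
t 29.22 tcp [ 421.7 -184.1  122.1] F [-0.5  0.3 -1.2] w 41.7 toolx [ 0.003 -0.002 -1.   ] y [ 0.388 -0.922  0.003] z [-0.922 -0.388 -0.002] j [-0.58  0.35  1.85 -0.    0.94  0.59]
dx 6.59 dy -28.66 dz -36.14 cm spin 0.494 (or -2.648)
```

View pics/z2s.png

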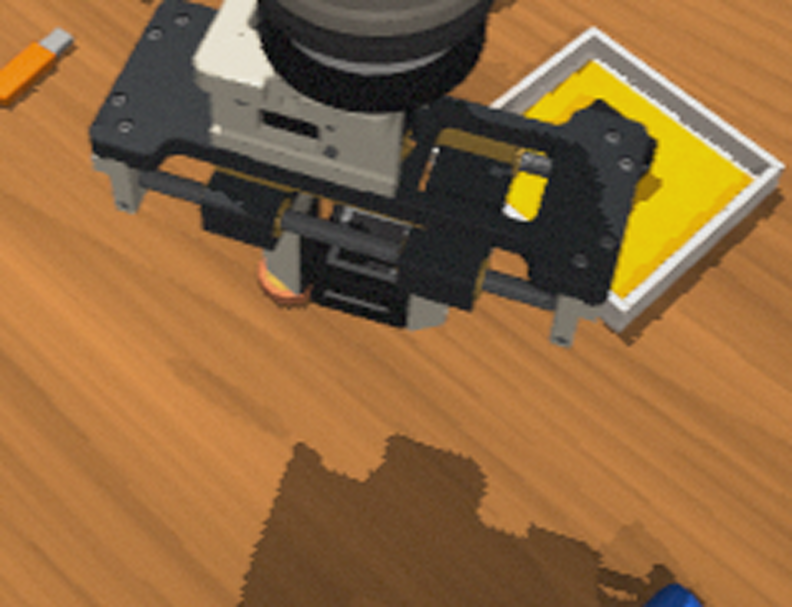

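```bash
python3 -m crank '[{"dx":1,"dy":-28.7,"dz":-36.4,"spin":0.49},{"dx":1,"dy":-28.7,"dz":-36.4,"spin":0.49},{"dx":1,"dy":-28.7,"dz":-36.4,"spin":0.49},{"dx":1,"dy":-28.7,"dz":-36.4,"spin":0.49},{"dx":1,"dy":-28.7,"dz":-36.4,"spin":0.49},{"dx":1,"dy":-28.7,"dz":-36.4,"spin":0.49},{"dx":1,"dy":-28.7,"dz":-36.4,"spin":0.49},{"dx":1,"dy":-28.7,"dz":-36.4,"spin":0.49},{"dx":1,"dy":-28.7,"dz":-36.4,"spin":0.49},{"dx":1,"dy":-28.7,"dz":-36.4,"spin":0.49},{"dx":1,"dy":-28.7,"dz":-36.4,"spin":0.49},{"dx":1,"dy":-28.7,"dz":-36.4,"spin":0.49},{"dx":4,"dy":-28.7,"dz":-36.4,"spin":0.49},{"dx":6.5,"dy":-28.7,"dz":-36.4,"spin":0.49},{"dx":6.5,"dy":-28.7,"dz":-36.4,"spin":0.49},{"dx":6.5,"dy":-28.7,"dz":-36.4,"spin":0.49}]'; python3 -c "
from h import *
go((647,221,46),-95.5)"
```

```text
time: 30.55
tool_pos: [643.5, 221.4, 52.5]
tcp_rot: [0.333, 1.564, -2.901]
contact_force: [0.7, -0.5, -0.0]
grip_width: 42.1
t 30.55 tcp [643.5 221.4  52.5] F [ 0.7 -0.5 -0. ] w 42.1 toolx [-0.006 -0.002 -1.   ] y [-0.092 -0.996  0.002] z [-0.996  0.092  0.006] j [ 0.22  0.79  1.24 -0.    1.12  1.88]
dx 0.65 dy 0.01 dz -0.36 cm spin 0.004 (or -3.138)
```

```bash
python3 -m crank '[{"dx":0.7,"dy":0,"dz":0,"spin":0},{"dx":1.2,"dy":0,"dz":0,"spin":0},{"dx":1.6,"dy":0,"dz":0,"spin":0},{"dx":2,"dy":0,"dz":0,"spin":0},{"dx":2.4,"dy":0,"dz":0.1,"spin":0},{"dx":2.8,"dy":0,"dz":0.2,"spin":0},{"dx":3.2,"dy":0,"dz":0.2,"spin":0},{"dx":3.5,"dy":0,"dz":0.2,"spin":0},{"dx":3.5,"dy":0,"dz":0.2,"spin":0}]'; python3 -m crank '[{"dx":0.3,"dy":0,"dz":-0.3,"spin":0},{"dx":0.5,"dy":0,"dz":-0.6,"spin":0},{"dx":0.7,"dy":0,"dz":-0.8,"spin":0},{"dx":0.9,"dy":0,"dz":-1.0,"spin":0},{"dx":0.9,"dy":0,"dz":-1.2,"spin":0},{"dx":0.9,"dy":0,"dz":-1.4,"spin":0},{"dx":0.9,"dy":0,"dz":-1.4,"spin":0}]'; python3 - <<'E'
from h import *
st(); c=capture("side"); im=c["frame"][95:160,180:270]
im=np.clip(im.astype(float)*2.2,0,255).astype(np.uint8)
cv2.imwrite("pics/z3s.png",cv2.resize(im,None,fx=8,fy=8,interpolation=cv2.INTER_LANCZOS4))
E
```

```text
time: 31.3
tool_pos: [644.7, 222.2, 23.0]
tcp_rot: [-2.791, 1.567, 0.258]
contact_force: [-2.7, -0.7, 5.5]
grip_width: 41.9
time: 31.88
tool_pos: [652.7, 221.6, 14.2]
tcp_rot: [0.074, 1.561, 3.123]
contact_force: [-23.3, 1.2, 19.8]
grip_width: 41.2
t 31.88 tcp [652.7 221.6  14.2] F [-23.3   1.2  19.8] w 41.2 toolx [-0.009  0.    -1.   ] y [-0.092 -0.996  0.001] z [-0.996  0.092  0.009] j [0.22 0.85 1.23 0.   1.07 1.88]
```

View pics/z3s.png

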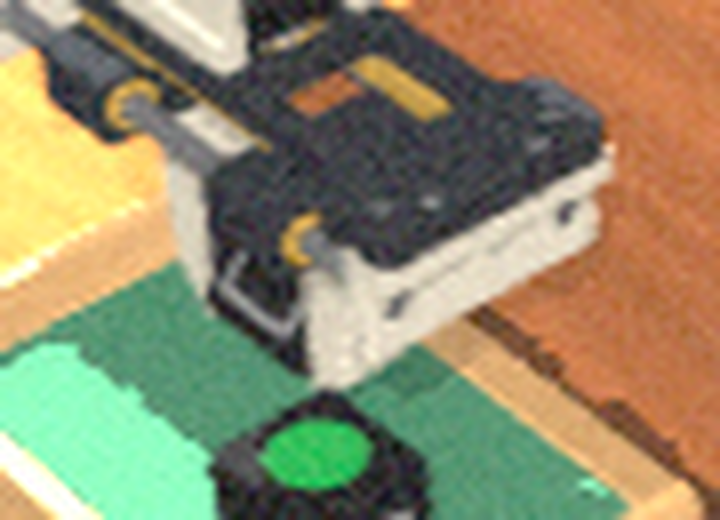

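Same state as the second one. Release it to lean, lift, go to its front side, and push it upright.

```bash
python3 -m crank '[{"dx":0,"dy":0,"dz":0,"spin":0},{"dx":0,"dy":0,"dz":0,"spin":0},{"dx":0,"dy":0,"dz":0,"spin":0},{"dx":0,"dy":0,"dz":0,"spin":0}]' 54; python3 -m crank '[{"dx":-3,"dy":0,"dz":0,"spin":0},{"dx":-7,"dy":0,"dz":0,"spin":0},{"dx":-7,"dy":-0.1,"dz":3,"spin":0},{"dx":-7,"dy":-0.1,"dz":5.5,"spin":0},{"dx":-7,"dy":-0.1,"dz":5.5,"spin":0},{"dx":-7,"dy":-0.1,"dz":5.5,"spin":0},{"dx":-7,"dy":-0.1,"dz":5.5,"spin":0},{"dx":-7,"dy":-0.1,"dz":5.5,"spin":0}]' 0; python3 - <<'E'
from h import *
st(); c=capture("side"); im=c["frame"][95:170,180:270]
im=np.clip(im.astype(float)*2.2,0,255).astype(np.uint8)
cv2.imwrite("pics/z4s.png",cv2.resize(im,None,fx=8,fy=8,interpolation=cv2.INTER_LANCZOS4))
E
```

```text
time: 32.27
tool_pos: [658.1, 220.5, 12.1]
tcp_rot: [-2.969, 1.569, 0.08]
contact_force: [0.2, 1.1, 0.1]
grip_width: 49.4
time: 32.93
tool_pos: [603.9, 226.6, 81.6]
tcp_rot: [-3.048, 1.57, 0.001]
contact_force: [-0.4, -0.1, -0.6]
grip_width: 2.3
t 32.93 tcp [603.9 226.6  81.6] F [-0.4 -0.1 -0.6] w 2.3 toolx [ 0.001  0.    -1.   ] y [-0.093 -0.996 -0.   ] z [-0.996  0.093 -0.001] j [ 0.24  0.69  1.35 -0.    1.1   1.9 ]
```

View pics/z4s.png

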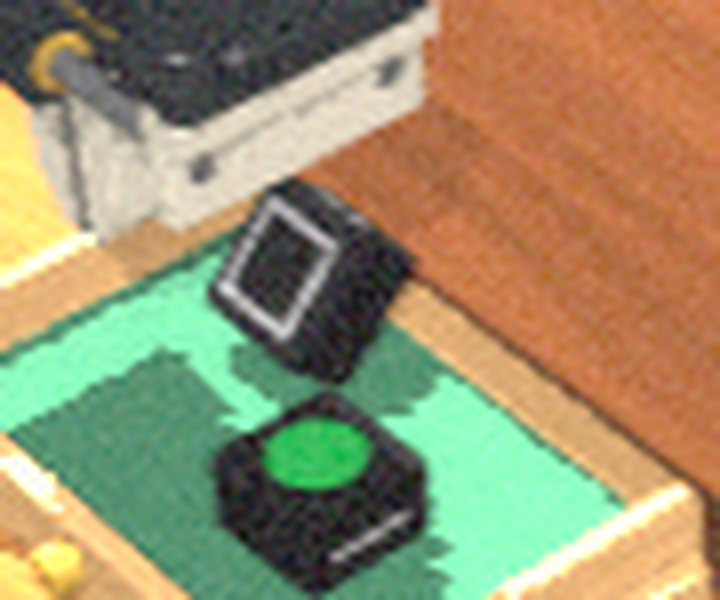

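```bash
python3 -m crank '[{"dx":2,"dy":0.1,"dz":-1,"spin":0},{"dx":5,"dy":0.1,"dz":-1,"spin":0},{"dx":6.8,"dy":0.1,"dz":-1,"spin":0},{"dx":6.8,"dy":0.1,"dz":-1.6,"spin":0},{"dx":6.8,"dy":0.1,"dz":-2.2,"spin":0},{"dx":6.8,"dy":0.1,"dz":-2.7,"spin":0},{"dx":6.8,"dy":0.1,"dz":-3.2,"spin":0},{"dx":6.8,"dy":0.1,"dz":-3.6,"spin":0},{"dx":6.8,"dy":0.1,"dz":-4,"spin":0},{"dx":6.8,"dy":0.1,"dz":-4.2,"spin":0}]';python3 -m crank '[{"dx":0,"dy":0,"dz":-0.2,"spin":0},{"dx":0,"dy":0,"dz":-0.3,"spin":0},{"dx":0,"dy":0,"dz":-0.3,"spin":0}]';python3 -m crank '[{"dx":-4,"dy":0,"dz":1,"spin":0},{"dx":-7,"dy":0,"dz":1,"spin":0},{"dx":-9,"dy":0,"dz":0,"spin":0},{"dx":-9,"dy":0,"dz":-3,"spin":0}]'; python3 - <<'E'
from h import *
st(); c=capture("side"); im=c["frame"][95:170,180:270]
im=np.clip(im.astype(float)*2.2,0,255).astype(np.uint8)
cv2.imwrite("pics/z5s.png",cv2.resize(im,None,fx=8,fy=8,interpolation=cv2.INTER_LANCZOS4))
E
```

```text
time: 33.82
tool_pos: [643.9, 221.9, 13.4]
tcp_rot: [0.174, 1.568, -3.06]
contact_force: [-5.3, 0.6, -2.1]
grip_width: 0.3
time: 34.07
tool_pos: [644.4, 221.9, 12.1]
tcp_rot: [0.201, 1.563, -3.032]
contact_force: [-7.1, 0.9, -2.3]
grip_width: 0.3
time: 34.4
tool_pos: [678.4, 220.8, 111.1]
tcp_rot: [-2.817, 1.562, 0.234]
contact_force: [1.7, 0.6, 0.7]
grip_width: 0.3
t 34.40 tcp [678.4 220.8 111.1] F [1.7 0.6 0.7] w 0.3 toolx [ 0.009  0.002 -1.   ] y [-0.09  -0.996 -0.003] z [-0.996  0.09  -0.008] j [0.21 0.78 1.08 0.   1.27 1.87]
```

View pics/z5s.png

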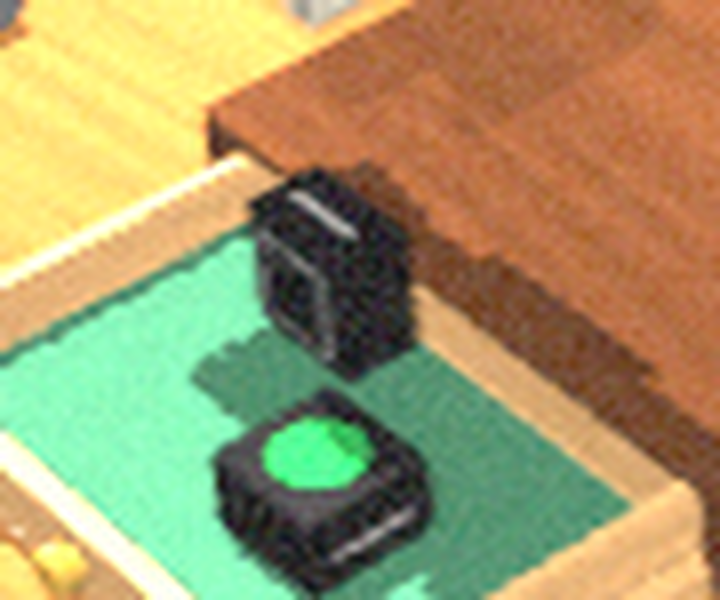

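```bash
python3 - <<'E'
from h import *
c=capture("side")
for p in [(250,203),(320,170),(410,240),(340,265),(332,220)]: print(onz(c,np.array(p)/8+[180,95],50).round(1))
go((708,215,41))
E
```

```text
[655.2 234.5  50. ]
[677.9 231.   50. ]
[673.3 191.   50. ]
[653.5 197.3  50. ]
[665.1 212.7  50. ]
t 34.50 tcp [681.5 218.2 105.8] F [-0.1 -0.  -0.5] w 0.5 toolx [ 0.007  0.001 -1.   ] y [-0.093 -0.996 -0.001] z [-0.996  0.093 -0.007] j [ 0.2   0.79  1.08 -0.    1.27  1.87]
dx 6.50 dy 0.08 dz -2.62 cm
```

```bash
python3 -m crank '[{"dx":0,"dy":0.1,"dz":-2.6,"spin":0},{"dx":3,"dy":0.1,"dz":-2.6,"spin":0},{"dx":5.7,"dy":0.1,"dz":-2.6,"spin":0},{"dx":6.2,"dy":0.1,"dz":-2.4,"spin":0},{"dx":6.2,"dy":0.1,"dz":-1.9,"spin":0},{"dx":6.2,"dy":0.1,"dz":-1.4,"spin":0},{"dx":6.2,"dy":0.1,"dz":-0.9,"spin":0},{"dx":6.2,"dy":0.1,"dz":-0.4,"spin":0},{"dx":6.2,"dy":0.1,"dz":0.1,"spin":0},{"dx":6.2,"dy":0.1,"dz":0.5,"spin":0},{"dx":3,"dy":0.1,"dz":0.5,"spin":0},{"dx":-1,"dy":0.1,"dz":0.5,"spin":0},{"dx":-4,"dy":0.1,"dz":0.5,"spin":0},{"dx":-4,"dy":-4,"dz":8,"spin":0},{"dx":-4,"dy":-4,"dz":12,"spin":0},{"dx":-4,"dy":-4,"dz":16,"spin":0},{"dx":-4,"dy":-4,"dz":20,"spin":0},{"dx":-4,"dy":-4,"dz":24,"spin":0},{"dx":-4,"dy":-4,"dz":24,"spin":0},{"dx":-4,"dy":-4,"dz":24,"spin":0}]'; python3 - <<'E'
from m import *
st(); c=capture("side"); im=c["frame"][80:310,150:430]
cv2.imwrite("pics/f1s.png",cv2.resize(im,None,fx=2.8,fy=2.5,interpolation=cv2.INTER_CUBIC))
t=crop("top","f1t.png",110,120,370,290,3)
E
```

```text
time: 36.17
tool_pos: [435.1, 281.1, 143.8]
tcp_rot: [0.329, 1.566, -2.902]
contact_force: [1.0, 0.9, 0.4]
grip_width: 0.4
t 36.17 tcp [435.1 281.1 143.8] F [1.  0.9 0.4] w 0.4 toolx [-0.005 -0.001 -1.   ] y [-0.089 -0.996  0.002] z [-0.996  0.089  0.005] j [0.43 0.41 1.66 0.   1.07 2.08]
```

View pics/f1t.png

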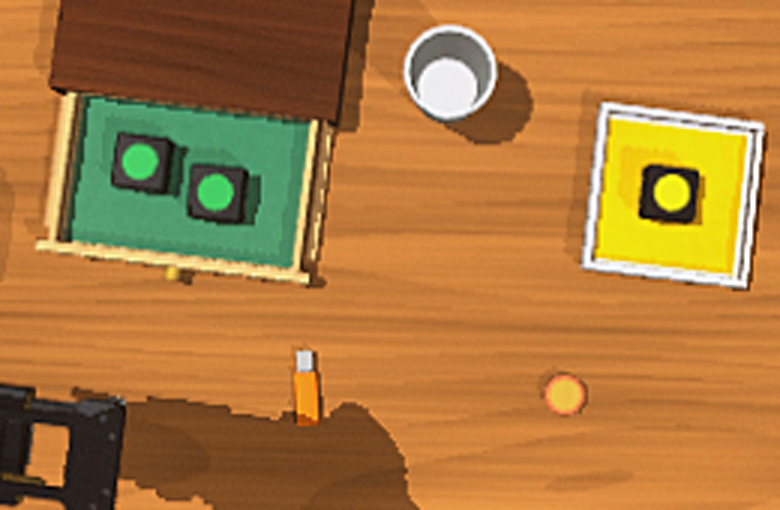

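View pics/f1s.png

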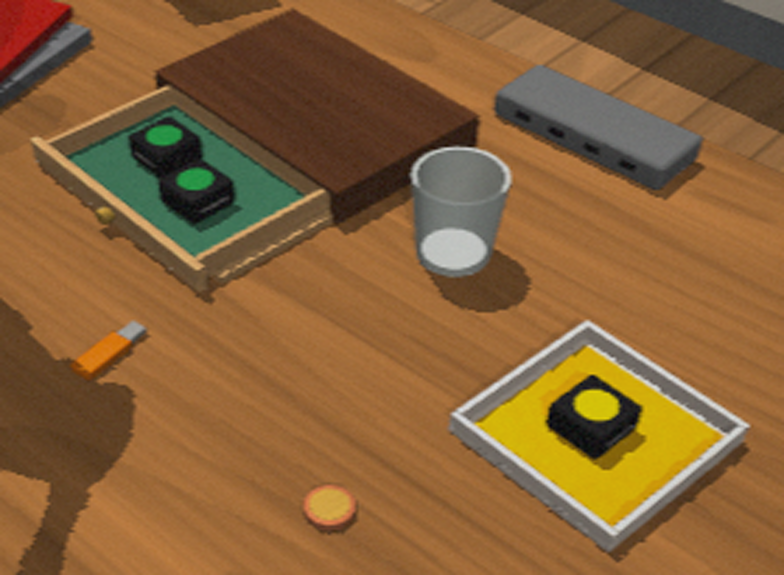

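```bash
python3 - <<'E'
from h import *
t=capture("top"); u=np.array([.995,-.1]); v=np.array([.1,.995])
P=lambda p,z: onz(t,np.array(p)/3+[110,120],z)[:2]
fl=[P(p,8) for p in [(82,100),(313,120),(296,268),(70,238)]]; print("floor corners",np.round(fl).astype(int).tolist())
ctr=(P((51,243),28)+P((303,276),28))/2+64.*u; print("drawer ctr from front",ctr.round(1))
for p in [(140,161),(216,193)]:
    w=P(p,34); print(w.round(1),"drawer frame",((w-ctr)@u).round(1),((w-ctr)@v).round(1))
tc=np.mean([P(p,20) for p in [(603,103),(763,124),(748,288),(584,268)]],axis=0); w=P((671,193),31); print("tray",tc.round(1),(w-tc).round(1))
st()
E
```

```text
floor corners [[682, 276], [670, 94], [555, 103], [573, 281]]
drawer ctr from front [621.8 186.9]
[632.2 222.7] drawer frame 6.7 36.7
[609.2 163.7] drawer frame -10.2 -24.3
tray [ 618.2 -189.6] [0.8 5.5]
t 36.32 tcp [442.6 281.2 144.5] F [-0.   0.4  0.4] w 0.4 toolx [ 0.002  0.001 -1.   ] y [-0.091 -0.996 -0.001] z [-0.996  0.091 -0.002] j [ 0.42  0.42  1.65 -0.    1.07  2.08]
```

```bash
python3 -c "
from plant import bot
print(bot.close_job())"
```

```text
the job is handed in; nothing more can be done
None
```

The job is handed in at about 36 s of the 72 s allowed. All three readers are turned over: both green-marked ones lie mark up in the drawer, and the yellow-marked one lies mark up in the tray. The interface gave no verdict.

**How each reader was turned:** I gripped it off-centre and pivoted it on the housing's front edge. The first then stood up by itself on release. The other two leaned, and I pushed them upright. I toppled each one mark up from over the housing. The middle and right readers were green and stayed in the drawer. The left one was yellow, so I regrasped it and set it in the tray. I also slid the first green reader about 28 mm sideways to make room.

**Last checks:**

| Reader | x, y from container centre (mm) | Limits (mm) |
|---|---|---|
| Green 1 | -10, -24 | ±50, ±80 |
| Green 2 | +7, +37 | ±50, ±80 |
| Yellow | +1, +6 | ±50, ±50 |

- Both cameras show all three lying flat on the floor with the mark up, not touching each other.
- The USB stick, coin drive and tumbler look unmoved in the pictures; I did not measure their positions afterwards.
- The arm is clear of everything, with near-zero contact force.

**Disagreements:**
- My two estimates of the drawer centre differ by about 12 mm in x (609 and 622). With the other one, green 2 would be at about x = 20, still well inside.
- None of the pivots in the grip reached upright: they stalled at about 40–55° with forces up to about 34 N. That is why the second and third readers needed the extra push.

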